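# Load the bobbin winder, set its thread guide and click its start switch

### The job

Get the bobbin winder going: lay every aluminium bobbin flat on the floor of its drawer and push the drawer fully shut, and slide the steel thread-guide stand along the mat, without lifting it, until its base sits inside the round mark. Only when all that is done, press the roller lever of the switch on top of the winder just until it clicks, with no overtravel, hold it there for a second and let go. Leave everything else on the table where it is, and never work the switch while the drawer is open.

Things in the scene. Friction and masses are not known exactly. Their poses are not given: they have to be found in the camera images.
- bobbin1: empty jumbo bobbin of bare aluminium: two flanges 36 mm across, 20 mm tall overall, 30 g, with a dark bore and six small holes; lies flat on the table to the robot's left. Origin at its centre (10 mm over what it lies on), z along its axis (either end up is fine). Some of the six are absent in a run
- bobbin2: empty jumbo bobbin of bare aluminium: two flanges 36 mm across, 20 mm tall overall, 30 g, with a dark bore and six small holes; lies flat on the table to the robot's left. Origin at its centre (10 mm over what it lies on), z along its axis (either end up is fine). Some of the six are absent in a run
- bobbin3: empty jumbo bobbin of bare aluminium: two flanges 36 mm across, 20 mm tall overall, 30 g, with a dark bore and six small holes; lies flat on the table to the robot's left. Origin at its centre (10 mm over what it lies on), z along its axis (either end up is fine). Some of the six are absent in a run
- bobbin4: empty jumbo bobbin of bare aluminium: two flanges 36 mm across, 20 mm tall overall, 30 g, with a dark bore and six small holes; lies flat on the table to the robot's left. Origin at its centre (10 mm over what it lies on), z along its axis (either end up is fine). Some of the six are absent in a run
- bobbin5: empty jumbo bobbin of bare aluminium: two flanges 36 mm across, 20 mm tall overall, 30 g, with a dark bore and six small holes; lies flat on the table to the robot's left. Origin at its centre (10 mm over what it lies on), z along its axis (either end up is fine). Some of the six are absent in a run
- bobbin6: empty jumbo bobbin of bare aluminium: two flanges 36 mm across, 20 mm tall overall, 30 g, with a dark bore and six small holes; lies flat on the table to the robot's left. Origin at its centre (10 mm over what it lies on), z along its axis (either end up is fine). Some of the six are absent in a run
- winder: the bobbin winder, fixed: low white box 220 mm deep (x), 270 mm wide (y), flat deck 62 mm high, on the rear of the deck a white spindle head that tops out at 147 mm (it takes up x from 30 mm to 106 mm). Origin centre of its underside; its drawer front is at x = -110 mm and the drawer opens to its -x, towards the robot
- drawer (a joint): how far the winder's drawer is pulled out, m: 0 fully shut, 0.14 at its stop. It stays where it is left; 2 to 5 N move it. It begins shut or slightly open. Front panel 12 mm thick, 264 mm wide, 9 to 51 mm above the table. Handle: see drawer_handle
- drawer_floor (a point): centre of the drawer's inner floor, 15 mm above the table; moves with the drawer, axes as the winder's. Inside, the drawer is 160 mm (x) by 234 mm (y) with walls whose tops are 25 mm above this floor; the inside face of the front lies at x = -80 mm. Pulled out by s, it is open above from x = -80 mm to x = s - 97 mm in this frame; the rest is under the deck
- drawer_handle (a point): middle of the drawer's handle: a steel bar 10 mm thick, 110 mm long along y, its axis 40 mm in front of the drawer's front and 40 mm above the table, joined to the front at both ends; moves with the drawer
- roller_lever (a joint): angle of the roller lever of the microswitch, rad: 0 at rest, grows as the roller is pressed down; springs back when let go. It clicks at 0.20 (roller about 10 mm down); past 0.33 (about 16 mm down) is overtravel. Roller force 1.6 N at the start, 2.8 N at the click, 3.5 N at 0.33, with no step at the click
- roller (a point): centre of the white roller (16 mm across, 12 mm wide) on the free end of the sprung lever of the black switch on the winder's deck. At rest this point is 119 mm above the table and the roller's top 127 mm; it is pressed straight down. The lever runs 50 mm from its hinge, rising 20 degrees to the roller, along the switch's -x; at 0.26 rad the roller is about 13 mm down
- stand: thread-guide stand, all steel, 0.5 kg: round base 80 mm across and 18 mm tall, from it a round post 12 mm thick up to 80 mm, with a thread eye through its top. Origin centre of its underside. Slides on the table; begins on the square mark
- mark_ring: white round ring (104 mm inside, 114 mm outside) printed on the dark mat at the robot's right, where the stand must go. Origin at its centre, on the table. The mat and its marks are flat, without height to speak of; which end of the mat the ring is at varies
- mark_square: white square outline (104 mm) printed near the other end of the mat, where the stand is parked. Origin at its centre, on the table
- wood_spool: bystander: wooden spool, 30 mm across, 45 mm tall, standing among the bobbins; origin centre of its underside
- thimble: bystander: steel thimble, 20 mm across, 24 mm tall, among the bobbins; origin centre of its underside
- tape_measure: bystander: yellow tape measure, 62 x 36 x 56 mm; origin centre of its underside
- button_jar: bystander: glass jar with steel cap, 62 mm across, 85 mm tall, beyond the mat; origin centre of its underside
- darning_mushroom: bystander: wooden darning mushroom, 66 mm across, 64 mm tall, beyond the bobbins; origin centre of its underside
Not all that is in view belongs to the job. What is shaped like the bobbin4 but blue or orange is not meant.

How it is judged (in metres and radians):
On the way, in this order (a step that is already met when the one before it is completed fails the run):
1. all bobbins flat in the drawer, drawer shut, stand inside the ring (x of bobbin1 in the frame of drawer_floor between -0.07 and 0.07 m and y of bobbin1 in the frame of drawer_floor between -0.105 and 0.105 m and z of bobbin1 in the frame of drawer_floor between 0.005 and 0.0145 m and angle between the z axis of each of bobbin1, bobbin2, bobbin3, bobbin4, bobbin5, bobbin6 and the z axis of drawer_floor, either way round below 0.15 rad and x of bobbin2 in the frame of drawer_floor between -0.07 and 0.07 m and y of bobbin2 in the frame of drawer_floor between -0.105 and 0.105 m and z of bobbin2 in the frame of drawer_floor between 0.005 and 0.0145 m and x of bobbin3 in the frame of drawer_floor between -0.07 and 0.07 m and y of bobbin3 in the frame of drawer_floor between -0.105 and 0.105 m and z of bobbin3 in the frame of drawer_floor between 0.005 and 0.0145 m and x of bobbin4 in the frame of drawer_floor between -0.07 and 0.07 m and y of bobbin4 in the frame of drawer_floor between -0.105 and 0.105 m and z of bobbin4 in the frame of drawer_floor between 0.005 and 0.0145 m and x of bobbin5 in the frame of drawer_floor between -0.07 and 0.07 m and y of bobbin5 in the frame of drawer_floor between -0.105 and 0.105 m and z of bobbin5 in the frame of drawer_floor between 0.005 and 0.0145 m and x of bobbin6 in the frame of drawer_floor between -0.07 and 0.07 m and y of bobbin6 in the frame of drawer_floor between -0.105 and 0.105 m and z of bobbin6 in the frame of drawer_floor between 0.005 and 0.0145 m and value of joint drawer below 0.005 m and horizontal distance between stand and mark_ring below 0.015 m and angle between stand's own z axis and vertical below 0.1 rad), for 0.2 s.
2. the roller lever is held at its click (beyond 0.20 rad), drawer shut (value of joint roller_lever above 0.2 rad and value of joint drawer below 0.008 m), for 0.6 s.
At the end, for the whole second after the job is handed in: Every bobbin present lies flat (within 0.15 rad) on the drawer's floor, the drawer is shut to within 5 mm, the stand is upright within 15 mm of the centre of the round mark and still, and the roller lever, having been held at its click for 0.6 s after all that, is released (below 0.05 rad) (all of step 1 and value of joint roller_lever below 0.05 rad and linear speed of stand below 0.02 m/s); the robot touches nothing.
It fails at once if the roller lever is pushed into overtravel (beyond 0.33 rad) (value of joint roller_lever above 0.33 rad).
It fails at once if the switch is clicked while the drawer is open by more than 20 mm (value of joint roller_lever above 0.2 rad and value of joint drawer above 0.02 m).
It fails at once if the stand is lifted more than 12 mm (height (world z) of stand above 0.012 m).
It fails at once if a bystander is moved more than 50 mm (distance of any of wood_spool, thimble, tape_measure, button_jar, darning_mushroom from where it was at the start of the episode above 0.05 m).
Of bobbin1, bobbin2, bobbin3, bobbin4, bobbin5, bobbin6 only 3 to 5 are there at a start; the rules pass over those that are not, and their reading is None.
At some moment in a run one of bobbin1, bobbin2, bobbin3, bobbin4, bobbin5, bobbin6, stand may be knocked a few centimetres aside while the robot is not near it.
Once in a run the grip may slacken for a moment while it holds something.
It also fails if it takes over 210 s, if anything falls off the work surface, if the arm or the gripper's body presses on something with over 40 N, if the wrist force passes 120 N, or if a joint passes its speed limit or range.

### The arm

A 6-joint arm with a two-finger parallel gripper is mounted at the origin on the work surface. World frame = base frame: x ahead of the robot, y to its left, z up, the work surface at z = 0. Lengths are in mm, angles in rad, forces in N, time in s.
With the tool pointing down it reaches from about 350 to 875 mm from the base axis. Payload 4.2 kg.
Tool frame: the origin (TCP) lies between the finger pads; the fingertips stand 25 mm ahead of it and the grasp point (between the pads) lies 6 mm ahead of it; z points along the fingers, y is the line along which they close (so a half turn about z gives the same grasp; the last joint's range is limited). The gripper opens to 85 mm and grips with 20 to 120 N. Pads are 22 mm wide; open, the fingers measure 114 mm over their backs; the gripper's body (76 mm by 85 mm) begins 54 mm behind the grasp point. The pads swing forward as they close: fully open they stand 13 mm farther back than shut.
Start: joints at [1.471, 0.385, 0.008, 0, -1.194, -0.259], TCP at [219.436, 585.19, 256.312] pointing down, gripper open.
Joint ranges: [-3.14, 3.14], [-1.21, 2.06], [-1.07, 1.41], [-3.16, 2.05], [-2.99, -0.16], [-3.1, 3.1]. Speed limits (rad/s): [2.79, 2.79, 3.14, 3.14, 3.14, 3.14].

### API

Orientations are given as a unit quaternion [x, y, z, w].
In Python, from bench import read_state, get_image, job_done gives the robot as it stands.
- The arm moves only by the tool play_rows, never from a script. Its argument "series" is a list of rows, each a list of 6 numbers: the shift along the world's x, y, z in mm, then the turn, a rotation vector about the world's x, y, z in units of 6 degrees (1.0 is 6 degrees). A call has 1 to 20 rows; each row shifts and turns the commanded pose from where the row before left it; what a row does not reach is not made up. A row lasts 1/12 s, in which the tool goes at most 41.7 mm and 7.16 degrees, less where a joint would pass 70% of its speed; a pose out of reach is approached as far as the arm can. A call is refused whole if a number of a shift passes 41.7 or a number of a turn 1, either way. A call with a gripper value outside its range is refused whole. "gripper" is the opening, from 0 (shut) to 1 (fully open), set as the call begins (left out, the last holds). The fingers move at their own pace and stop on an object; the grip force is fixed at half the most. Time passes only in rows, so rows that do not move let the fingers close. It gives the time, the measured TCP pose, the force, the opening and the grip force at its end, in the units of the state.
- read_state(): the state, without advancing time (a new reading comes with each control period).
- get_image(name): name is "scene" or "top" or "wrist"; returns a dict with "image" (400x640x3 uint8, red, green, blue), "fx", "fy", "cx", "cy" (pixels), "eye" and "rotation" of the camera in the world. Camera axes: x right, y down, z forward; pixel columns grow to the right and rows downward; lengths in mm; the calibration is good to about 2 mm. A picture is of the moment at which its call begins. There is no depth.
- job_done(): hands the job in; it is judged then, once.
The state is a dict: "clock": time; "joints": joint angles; "joint_vel": joint speeds; "joint_efforts": joint torques, N m; "position": TCP position; "ee_rot": TCP orientation; "contact_force": force on the tool from outside, world axes, zero at the start; "wrist_torque": the same for the moment, N m; "gripper_width": finger opening in mm; "grasp_force": force on a finger pad.
Only numpy, scipy, OpenCV 4.12 (cv2) and the standard library are available. Lean on these libraries where they do the work, as an engineer would, in place of code of your own. Each camera call takes 0.05 s, during which the arm holds its last target. There are 200 camera calls.

## Working session

There is one attempt and no reset: what is moved stays moved. The work goes in short steps, Python scripts to look and compute and a tool call to move; the robot and the scene stay as the last step left them, time stands still between calls to the robot, and variables do not carry over. Pictures are saved under pics/ and viewed, at most 14 in all, crops included, and the job is handed in when it is done.

Besides the shell and the picture viewer there is one more tool, called after "Request:" as name(argument=value, ...) on one line, values as JSON. play_rows: Moves the arm, as the interface text tells. Its arguments: {"type":"object","properties":{"series":{"type":"array","items":{"type":"array","items":{"type":"number"}}},"gripper":{"type":"number"}},"required":["series"]}

```bash
mkdir -p pics; ls
cat > h.py <<'E'
import numpy as np, cv2
from bench import read_state, get_image, job_done
def shot(name, fn, crop=None, scale=1):
    d=get_image(name); im=d["image"]
    np.savez('pics/'+fn+'.npz',**{k:np.array(v) for k,v in d.items()})
    save(fn,fn,crop,scale); return d
def load(fn): return np.load('pics/'+fn+'.npz')
def save(src,fn,crop=None,scale=1):
    im=load(src)['image'][:,:,::-1]
    if crop: x0,y0,x1,y1=crop; im=im[y0:y1,x0:x1]
    cv2.imwrite('pics/'+fn+'.png',cv2.resize(im,None,fx=scale,fy=scale,interpolation=cv2.INTER_CUBIC))
def pix(d,u,v,z):
    R=np.array(d['rotation']); e=np.array(d['eye'])
    r=R@np.array([(u-d['cx'])/d['fx'],(v-d['cy'])/d['fy'],1.])
    return e+r*(z-e[2])/r[2]
def proj(d,p):
    R=np.array(d['rotation']); q=R.T@(np.array(p)-np.array(d['eye']))
    return q[0]/q[2]*d['fx']+d['cx'],q[1]/q[2]*d['fy']+d['cy']
E
python3 - <<'E'
from h import *
a=shot('top','top0',scale=1.25); b=shot('scene','scene0',scale=1.25)
for d in(a,b): print(d['eye'],d['rotation'],d['fx'])
s=read_state(); print(s)
E
```

```text
pics
[ 471.82546445   55.93668141 1273.14240761] [ 0.70756903 -0.70588849  0.02127698 -0.02479516] 434.3195375145755
[1020.31161431  746.65884453  772.6709171 ] [ 0.25500985  0.86425567 -0.41307963 -0.13189897] 407.4520238227515
{'clock': 0.1, 'joints': array([ 1.47060220e+00,  3.85520042e-01,  6.72693706e-03, -4.16048297e-04,
       -1.19396964e+00, -2.58599174e-01]), 'joint_vel': array([-0.00092869, -0.00234423,  0.00456537,  0.00195382, -0.00030982,
        0.00106992]), 'joint_efforts': array([-1.36098070e-04, -3.93319952e+01,  1.88928527e+01,  4.19792891e+00,
       -2.59940061e-03,  3.77264129e-06]), 'position': array([219.28603666, 584.76234568, 255.29542487]), 'ee_rot': array([ 9.83937341e-01, -1.78511357e-01, -1.14955840e-04,  9.95424493e-04]), 'contact_force': array([-0.70028774, -0.10105178,  0.62791308]), 'wrist_torque': array([ 0.02125259, -0.02710296,  0.0498824 ]), 'grasp_force': 0.0, 'gripper_width': 85.58502793998261}
```

```bash
sed -i "s/R=np.array(d\['rotation'\])/R=Rotation.from_quat(d['rotation']).as_matrix()/; 1a from scipy.spatial.transform import Rotation" h.py; python3 -c "
from h import *
d=load('top0');print(d['cx'],d['cy'],pix(d,0,0,0),pix(d,639,399,0))"
```

```text
317.3941811575014 199.85274480369984 [1161.56905482 1028.75290343    0.        ] [ -10.2954051  -853.14850526    0.        ]
```

View pics/top0.png

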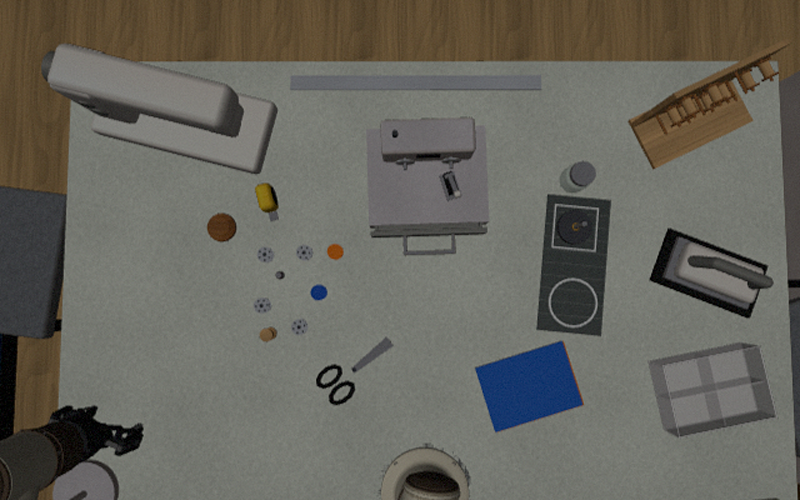

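View pics/scene0.png

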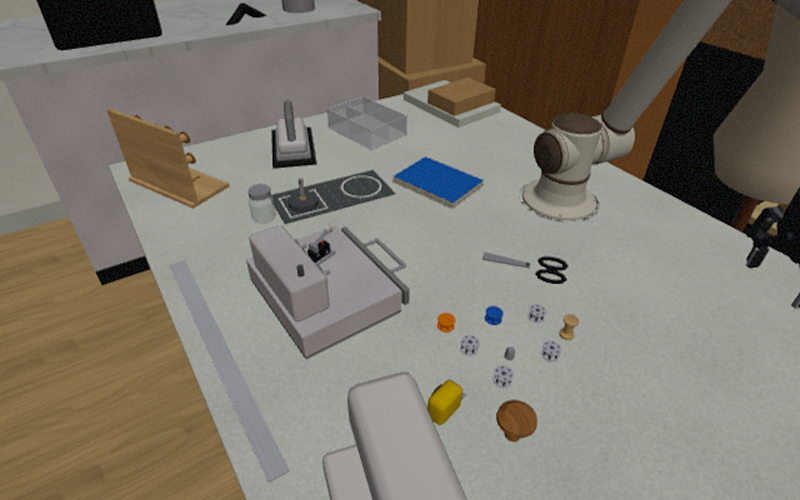

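```bash
python3 -c "
from h import *
save('top0','c1',(195,180,285,280),6); save('top0','c2',(285,90,495,275),3.2)"
```

```text
(no output)
```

View pics/c1.png

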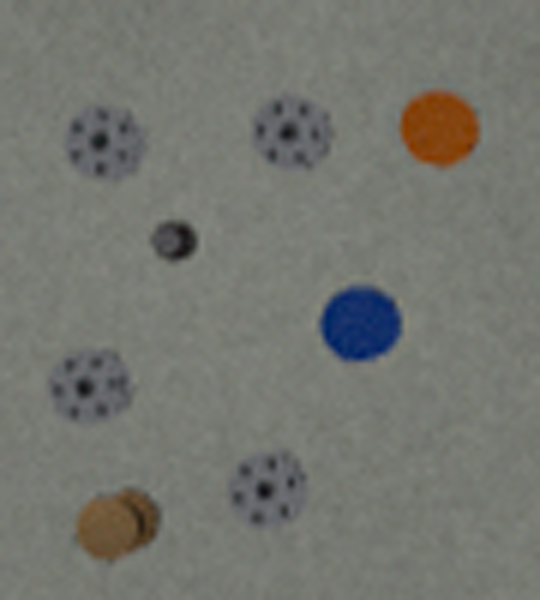

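View pics/c2.png

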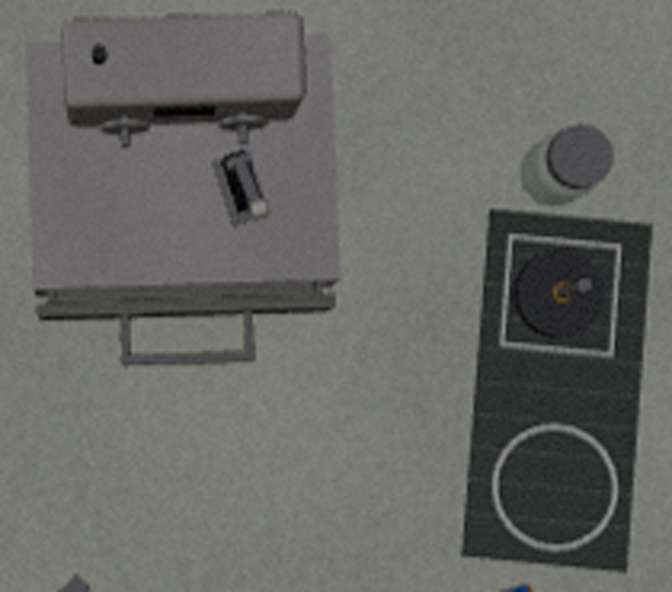

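Run:
```python
from h import *
d=load('top0'); np.set_printoptions(precision=1,suppress=True)
def c1(u,v,z): return pix(d,(u+.5)/6+195-.5,(v+.5)/6+180-.5,z)
def c2(u,v,z): return pix(d,(u+.5)/3.2+285-.5,(v+.5)/3.2+90-.5,z)
for n,u,v in [('b1',105,142),('b2',292,132),('b3',91,386),('b4',268,490)]: print(n,c1(u,v,20)[:2])
print('orange',c1(440,128,20)[:2],'blue',c1(361,324,20)[:2],'thimble',c1(172,241,24)[:2],'spool',c1(108,527,45)[:2])
print('diam',np.linalg.norm(c1(65,142,20)-c1(145,142,20)))
print('roller',c2(259,208,125)); print('switch top ends',c2(238,155,95),c2(243,225,95))
print('deck corners FL,FR,BL',c2(34,287,62),c2(339,279,62),c2(27,36,62),c2(333,35,62))
print('handle ends',c2(125,360,45),c2(251,357,45),'front edge',c2(39,317,51),c2(335,307,51))
print('ring',c2(555,487,0),np.linalg.norm(c2(493,487,0)-c2(618,487,0)))
print('stand base',c2(559,291,18),np.linalg.norm(c2(515,291,18)-c2(605,291,18)),'post top',c2(585,285,80), 'ring left/right/top/bot',c2(493,487,0),c2(618,487,0),c2(555,424,0),c2(555,551,0))
print('jar top',c2(580,156,85),'sq',c2(509,235,0),c2(620,243,0),c2(502,347,0),c2(613,354,0))
```

```text
b1 [543.1 367. ]
b2 [548.1 276.8]
b3 [425.9 371.5]
b4 [376.7 285.9]
orange [550.2 205.4] blue [455.9 242.4] thimble [495.4 332.9] spool [361.2 356. ]
diam 38.625568705452274
roller [667.8 -66.4 125. ]
switch top ends [718.7 -51.9  95. ] [658.2 -55.9  95. ]
deck corners FL,FR,BL [608.3 124.2  62. ] [ 615.9 -142.9   62. ] [832.1 131.7  62. ] [ 833.3 -139.4   62. ]
handle ends [545.5  44.2  45. ] [548.4 -67.3  45. ] front edge [583.  120.3  51. ] [ 592.4 -140.9   51. ]
ring [ 433.2 -348.     0. ] 113.67293418588694
stand base [ 610.6 -349.2   18. ] 81.42723777178652 post top [ 609.  -351.7   80. ] ring left/right/top/bot [ 433.  -291.6    0. ] [ 433.3 -405.3    0. ] [ 490.5 -349.1    0. ] [ 375.3 -346.9    0. ]
jar top [ 720.4 -347.9   85. ] sq [ 664.4 -310.     0. ] [ 657.1 -411.9    0. ] [ 560.9 -301.9    0. ] [ 554.7 -403.3    0. ]
```

Request:
play_rows(series=[[16.4, -29.8, -5, 0, 0, -0.565], [16.4, -29.8, -5, 0, 0, -0.565], [16.4, -29.8, -5, 0, 0, -0.565], [16.4, -29.8, -5, 0, 0, -0.565], [16.4, -29.8, -5, 0, 0, -0.565], [16.4, -29.8, -5, 0, 0, -0.565], [16.4, -29.8, -5, 0, 0, -0.565], [16.4, -29.8, -5, 0, 0, -0.565], [16.4, -29.8, -5, 0, 0, -0.565], [16.4, -29.8, -5, 0, 0, -0.565], [16.4, -29.8, -5, 0, 0, -0.565], [16.4, -29.8, -5, 0, 0, -0.565], [16.4, -29.8, -5, 0, 0, -0.565], [16.4, -29.8, -5, 0, 0, -0.565], [16.4, -29.8, -5, 0, 0, -0.565], [16.4, -29.8, -5, 0, 0, -0.565], [16.4, -29.8, -5, 0, 0, -0.565], [16.4, -29.8, -5, 0, 0, -0.565], [16.4, -29.8, -5, 0, 0, -0.565], [16.4, -29.8, -5, 0, 0, -0.565]], gripper=0.3)

```text
clock: 1.77
position: [547.8, -12.5, 155.7]
ee_rot: [0.716, -0.698, -0.0, 0.0]
contact_force: [0.9, 0.8, -0.1]
gripper_width: 25.6
grasp_force: 0.0
```

Request:
play_rows(series=[[0, 0, -18, 0, 0, 0], [0, 0, -18, 0, 0, 0], [0, 0, -18, 0, 0, 0], [0, 0, -18, 0, 0, 0], [0, 0, -18, 0, 0, 0], [0, 0, -10, 0, 0, 0], [0, 0, -10, 0, 0, 0], [0, 0, 0, 0, 0, 0]])

```text
clock: 2.43
position: [546.3, -11.0, 44.5]
ee_rot: [0.717, -0.697, -0.001, 0.002]
contact_force: [0.1, -0.7, 0.1]
gripper_width: 25.9
grasp_force: 0.0
```

Request:
play_rows(series=[[-8, -0.2, 0, 0, 0, 0], [-10, -0.3, 0, 0, 0, 0], [-10, -0.3, 0, 0, 0, 0], [-10, -0.3, 0, 0, 0, 0], [-10, -0.3, 0, 0, 0, 0], [-10, -0.3, 0, 0, 0, 0], [-10, -0.3, 0, 0, 0, 0], [-10, -0.3, 0, 0, 0, 0], [-10, -0.3, 0, 0, 0, 0], [-10, -0.3, 0, 0, 0, 0], [-10, -0.3, 0, 0, 0, 0], [-10, -0.3, 0, 0, 0, 0], [-7, -0.2, 0, 0, 0, 0], [0, 0, 0, 0, 0, 0]])

```text
clock: 3.6
position: [421.0, -14.7, 46.3]
ee_rot: [0.717, -0.697, -0.0, 0.0]
contact_force: [1.4, 0.7, 0.7]
gripper_width: 25.8
grasp_force: 0.3
```

Request:
play_rows(series=[[0, 0, 25, 0, 0, 0], [0, 0, 25, 0, 0, 0], [0, 0, 25, 0, 0, 0], [0, 0, 25, 0, 0, 0], [-3.7, 25, 3, 0, 0, 0], [-3.7, 25, 3, 0, 0, 0], [-3.7, 25, 3, 0, 0, 0], [-3.7, 25, 3, 0, 0, 0], [-3.7, 25, 3, 0, 0, 0], [-3.7, 25, 3, 0, 0, 0], [-3.7, 25, 3, 0, 0, 0], [-3.7, 25, 3, 0, 0, 0], [-3.7, 25, 3, 0, 0, 0], [-3.7, 25, 3, 0, 0, 0], [-3.7, 25, 3, 0, 0, 0], [-3.7, 25, 3, 0, 0, 0], [0, 0, 0, 0, 0, 0]], gripper=0.6)

```text
clock: 5.02
position: [377.6, 288.4, 182.2]
ee_rot: [0.718, -0.696, 0.0, 0.0]
contact_force: [-0.5, 0.6, -0.5]
gripper_width: 51.2
grasp_force: 0.0
```

Run:
```python
from h import *
w=shot('wrist','w1'); d=shot('top','top1'); print(w['eye'],w['rotation'],w['fx'],read_state()['position'])
a=load('w1')['image'][:,:,::-1]; a=cv2.resize(a,None,fx=.9,fy=.9); b=load('top1')['image'][:,:,::-1][90:280,185:405]; b=cv2.resize(b,None,fx=2.6,fy=2.6)
cv2.imwrite('pics/w1.png',a); cv2.imwrite('pics/top1c.png',b)
```

```text
[380.16813961 208.27135611 298.2374758 ] [-0.01640567  0.98747901  0.15687819 -0.00229986] 301.75789841260735 [377.00181455 285.17048981 181.32435497]
```

View pics/w1.png

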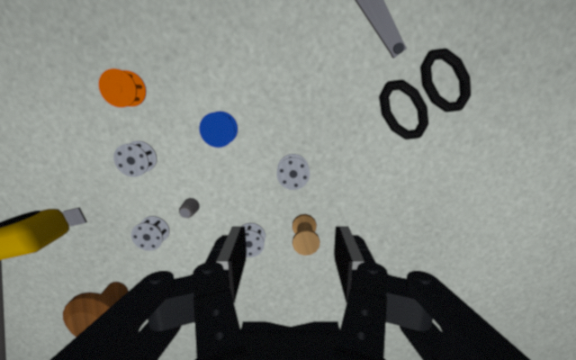

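View pics/top1c.png

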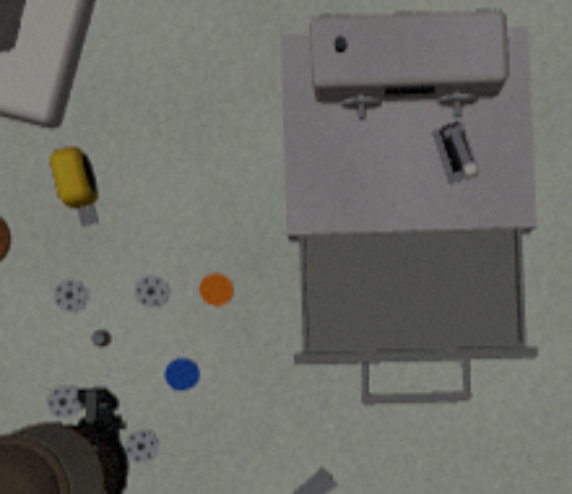

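Run:
```python
from h import *
np.set_printoptions(precision=1,suppress=True)
w=load('w1'); d=load('top1')
W=lambda u,v,z: pix(w,(u+.5)/.9-.5,(v+.5)/.9-.5,z)[:2]
T=lambda u,v,z: pix(d,(u+.5)/2.6+184.5,(v+.5)/2.6+89.5,z)[:2]
for n,a,b in [('b4',(293,171),(141,446)),('b3',(252,239),(66,402)),('b1',(151,233),(72,296)),('b2',(133,159),(152,291))]: print(n,W(*a,20),T(*b,20))
print('thimble/spool',W(193,204,24),W(306,243,45))
print('handle',T(366,399,45),T(467,397,45),'outer front',T(296,362,51),T(536,357,51),'walls',T(306,300,40),T(520,300,40),'inner front',T(306,351,51),T(522,348,51))
```

```text
b4 [374.4 284.7] [376.7 286.9]
b3 [418.7 367.5] [424.8 370.6]
b1 [534.3 363.6] [542.2 366.1]
b2 [542.3 277.2] [548.  277.1]
thimble/spool [482.  324.4] [358.3 356. ]
handle [429.9  39.1] [432.3 -70.2] outer front [469.6 114.9] [ 475.7 -144.2] walls [537.3 104.8] [ 537.8 -129.1] inner front [481.5 104.1] [ 485.4 -129.2]
```

Request:
play_rows(series=[[0, 0.5, -25, 0, 0, 0], [0, 0, -25, 0, 0, 0], [0, 0, -25, 0, 0, 0], [0, 0, -25, 0, 0, 0], [0, 0, -25, 0, 0, 0], [0, 0, -10, 0, 0, 0], [0, 0, -10, 0, 0, 0], [0, 0, -9, 0, 0, 0], [0, 0, 0, 0, 0, 0], [0, 0, 0, 0, 0, 0]])

```text
clock: 5.95
position: [377.8, 285.0, 28.0]
ee_rot: [0.717, -0.697, 0.0, 0.001]
contact_force: [-0.3, -0.1, -0.3]
gripper_width: 50.9
grasp_force: 0.0
```

Request:
play_rows(series=[[0, 0, 0, 0, 0, 0], [0, 0, 0, 0, 0, 0], [0, 0, 0, 0, 0, 0], [0, 0, 0, 0, 0, 0], [0, 0, 0, 0, 0, 0], [0, 0, 10, 0, 0, 0], [0, 0, 20, 0, 0, 0], [0, 0, 20, 0, 0, 0], [0, 0, 20, 0, 0, 0], [0, 0, 10, 0, 0, 0], [0, 0, 0, 0, 0, 0]], gripper=0)

```text
clock: 6.87
position: [378.9, 287.3, 110.8]
ee_rot: [0.717, -0.697, -0.0, -0.003]
contact_force: [0.7, 0.3, 0.4]
gripper_width: 33.4
grasp_force: 59.7
```

Request:
play_rows(series=[[11.65, -26.67, 1, 0, 0, 0], [11.65, -26.67, 1, 0, 0, 0], [11.65, -26.67, 1, 0, 0, 0], [11.65, -26.67, 1, 0, 0, 0], [11.65, -26.67, 1, 0, 0, 0], [11.65, -26.67, 1, 0, 0, 0], [11.65, -26.67, 1, 0, 0, 0], [11.65, -26.67, 1, 0, 0, 0], [11.65, -26.67, 1, 0, 0, 0], [11.65, -26.67, 1, 0, 0, 0], [11.65, -26.67, 1, 0, 0, 0], [11.65, -26.67, 1, 0, 0, 0], [11.65, -26.67, 1, 0, 0, 0], [11.65, -26.67, 1, 0, 0, 0], [0, 0, 0, 0, 0, 0]])

```text
clock: 8.12
position: [542.4, -90.8, 121.2]
ee_rot: [0.716, -0.698, 0.0, 0.0]
contact_force: [0.5, 0.8, -0.1]
gripper_width: 33.7
grasp_force: 61.2
```

Run:
```python
from h import *
shot('wrist','w2'); s=read_state(); print(s['position'],s['gripper_width'],s['grasp_force'])
```

```text
[541.23756693 -89.30261533 120.94373741] 33.717395457120794 61.21399641036987
```

View pics/w2.png

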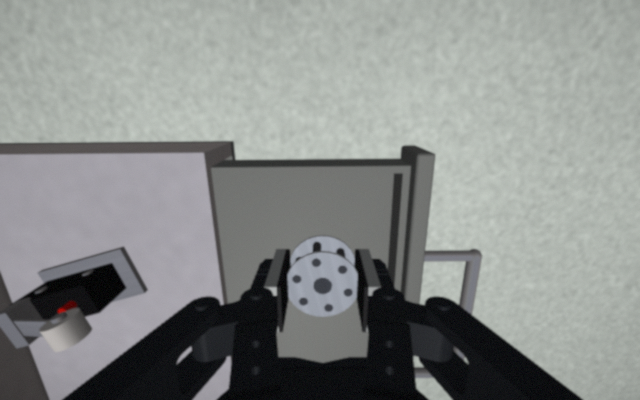

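Request:
play_rows(series=[[0, 2, -15, 0, 0, 0], [0, 0, -15, 0, 0, 0], [0, 0, -15, 0, 0, 0], [0, 0, -15, 0, 0, 0], [0, 0, -10, 0, 0, 0], [0, 0, -5, 0, 0, 0], [0, 0, -3, 0, 0, 0], [0, 0, 0, 0, 0, 0], [0, 0, 0, 0, 0, 0]])

```text
clock: 8.92
position: [541.5, -85.0, 44.7]
ee_rot: [0.717, -0.697, 0.0, -0.0]
contact_force: [0.3, -0.2, -0.1]
gripper_width: 33.6
grasp_force: 61.6
```

Request:
play_rows(series=[[0, 0, 0, 0, 0, 0], [0, 0, 0, 0, 0, 0], [0, 0, 0, 0, 0, 0], [0, 0, 0, 0, 0, 0], [0, 0, 10, 0, 0, 0], [0, 0, 20, 0, 0, 0], [0, 0, 20, 0, 0, 0], [0, 0, 20, 0, 0, 0], [0, 0, 10, 0, 0, 0], [0, 0, 0, 0, 0, 0]], gripper=0.6)

```text
clock: 9.75
position: [542.8, -85.3, 127.4]
ee_rot: [0.717, -0.697, 0.002, -0.002]
contact_force: [1.4, -0.4, 0.7]
gripper_width: 51.4
grasp_force: 0.0
```

Run:
```python
from h import *
np.set_printoptions(precision=1,suppress=True)
print(pix(load('w2'),322,285,112.6)); w=shot('wrist','w3'); t=shot('top','top2'); print(read_state()['position'])
T=load('top2')['image'][:,:,::-1]; W=load('w3')['image'][:,:,::-1]
a=cv2.resize(T[180:280,185:410],None,fx=3.5,fy=3.0)[:,:780]; b=cv2.resize(W[130:400,150:540],None,fx=.74*1.0,fy=.74)
c=np.zeros((300+b.shape[0],780,3),np.uint8); c[:300,:a.shape[1]]=a; c[300:,:b.shape[1]]=b; cv2.imwrite('pics/v3.png',c)
```

```text
[542.4 -89.9 112.6]
[540.8 -85.3 124.3]
```

View pics/v3.png

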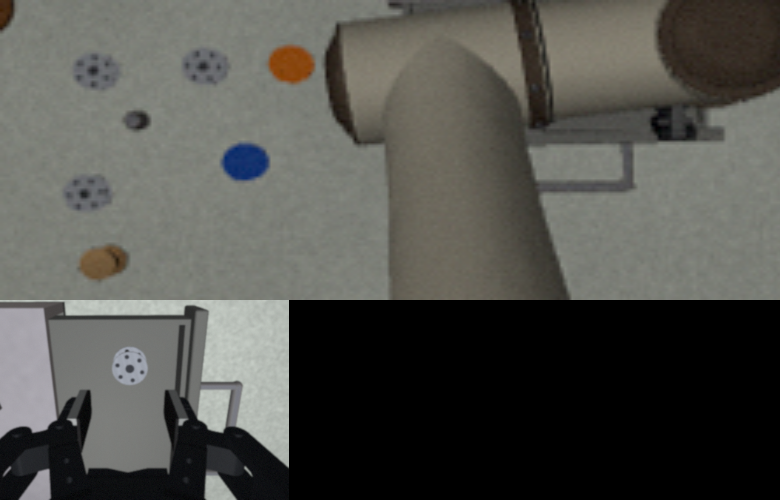

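Request:
play_rows(series=[[-7.25, 28.43, 0, 0, 0, 0], [-7.25, 28.43, 0, 0, 0, 0], [-7.25, 28.43, 0, 0, 0, 0], [-7.25, 28.43, 0, 0, 0, 0], [-7.25, 28.43, 0, 0, 0, 0], [-7.25, 28.43, 0, 0, 0, 0], [-7.25, 28.43, 0, 0, 0, 0], [-7.25, 28.43, 0, 0, 0, 0], [-7.25, 28.43, 0, 0, 0, 0], [-7.25, 28.43, 0, 0, 0, 0], [-7.25, 28.43, 0, 0, 0, 0], [-7.25, 28.43, 0, 0, 0, 0], [-7.25, 28.43, 0, 0, 0, 0], [-7.25, 28.43, 0, 0, 0, 0], [-7.25, 28.43, 0, 0, 0, 0], [-7.25, 28.43, 0, 0, 0, 0], [0, 0, -20, 0, 0, 0], [0, 0, -20, 0, 0, 0], [0, 0, -20, 0, 0, 0], [0, 0, 0, 0, 0, 0]])

```text
clock: 11.52
position: [422.5, 366.5, 58.9]
ee_rot: [0.717, -0.697, 0.001, 0.006]
contact_force: [-0.8, -0.9, -0.9]
gripper_width: 51.8
grasp_force: 0.0
```

Request:
play_rows(series=[[0, 0, -15, 0, 0, 0], [0, 0, -10, 0, 0, 0], [0, 0, -7, 0, 0, 0], [0, 0, -4, 0, 0, 0], [0, 0, 0, 0, 0, 0], [0, 0, 0, 0, 0, 0]])

```text
clock: 12.02
position: [425.3, 369.6, 28.6]
ee_rot: [0.717, -0.697, 0.0, -0.0]
contact_force: [-0.0, 0.8, 0.2]
gripper_width: 51.1
grasp_force: 0.0
```

Request:
play_rows(series=[[0, 0, 0, 0, 0, 0], [0, 0, 0, 0, 0, 0], [0, 0, 0, 0, 0, 0], [0, 0, 0, 0, 0, 0], [0, 0, 0, 0, 0, 0], [0, 0, 10, 0, 0, 0], [0, 0, 20, 0, 0, 0], [0, 0, 20, 0, 0, 0], [0, 0, 20, 0, 0, 0], [0, 0, 20, 0, 0, 0], [0, 0, 4, 0, 0, 0], [0, 0, 0, 0, 0, 0]], gripper=0)

```text
clock: 13.02
position: [425.5, 370.2, 124.1]
ee_rot: [0.717, -0.697, -0.0, -0.002]
contact_force: [-0.1, -1.4, -1.2]
gripper_width: 33.8
grasp_force: 59.7
```

Request:
play_rows(series=[[7.64, -27.13, 0, 0, 0, 0], [7.64, -27.13, 0, 0, 0, 0], [7.64, -27.13, 0, 0, 0, 0], [7.64, -27.13, 0, 0, 0, 0], [7.64, -27.13, 0, 0, 0, 0], [7.64, -27.13, 0, 0, 0, 0], [7.64, -27.13, 0, 0, 0, 0], [7.64, -27.13, 0, 0, 0, 0], [7.64, -27.13, 0, 0, 0, 0], [7.64, -27.13, 0, 0, 0, 0], [7.64, -27.13, 0, 0, 0, 0], [7.64, -27.13, 0, 0, 0, 0], [7.64, -27.13, 0, 0, 0, 0], [7.64, -27.13, 0, 0, 0, 0], [7.64, -27.13, 0, 0, 0, 0], [0, 0, 0, 0, 0, 0], [0, 0, 0, 0, 0, 0]])

```text
clock: 14.43
position: [538.9, -38.8, 120.7]
ee_rot: [0.716, -0.698, -0.001, 0.001]
contact_force: [-1.3, -0.1, -0.7]
gripper_width: 33.8
grasp_force: 59.7
```

Run:
```python
from h import *
np.set_printoptions(precision=1,suppress=True)
w=shot('wrist','w4'); t=shot('top','top3'); s=read_state(); print(s['position'],s['gripper_width'])
a=load('top0')['image']; b=load('top3')['image']
def find(x,y,r=25):
    u,v=[int(round(q)) for q in proj(load('top0'),(x,y,20))]
    m=cv2.matchTemplate(b[v-r:v+r,u-r:u+r],a[v-8:v+9,u-8:u+9],cv2.TM_CCOEFF_NORMED)
    _,q,_,l=cv2.minMaxLoc(m); return round(q,2),l[0]+8-r,l[1]+8-r
for p in [(543,367),(548,277),(495,333),(361,356)]: print(p,find(*p))
```

```text
[538.9 -37.3 121.3] 33.93826567621905
(543, 367) (0.98, 0, 0)
(548, 277) (0.99, 0, 0)
(495, 333) (0.99, 0, 0)
(361, 356) (0.99, 0, 0)
```

View pics/w4.png

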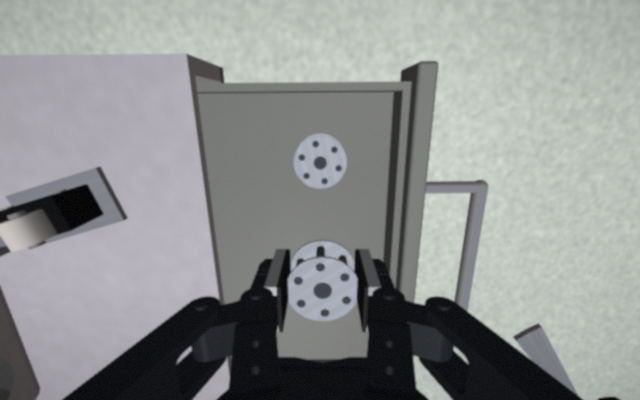

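Request:
play_rows(series=[[0, 0, -15, 0, 0, 0], [0, 0, -15, 0, 0, 0], [0, 0, -15, 0, 0, 0], [0, 0, -15, 0, 0, 0], [0, 0, -10, 0, 0, 0], [0, 0, -5, 0, 0, 0], [0, 0, -3, 0, 0, 0], [0, 0, 0, 0, 0, 0], [0, 0, 0, 0, 0, 0]])

```text
clock: 15.28
position: [540.2, -37.0, 44.8]
ee_rot: [0.717, -0.697, 0.0, -0.0]
contact_force: [-0.1, 0.5, -0.1]
gripper_width: 33.8
grasp_force: 59.6
```

Request:
play_rows(series=[[0, 0, 0, 0, 0, 0], [0, 0, 0, 0, 0, 0], [0, 0, 0, 0, 0, 0], [0, 0, 0, 0, 0, 0], [0, 0, 10, 0, 0, 0], [0, 0, 20, 0, 0, 0], [0, 0, 20, 0, 0, 0], [0, 0, 20, 0, 0, 0], [0, 0, 10, 0, 0, 0], [0, 0, 0, 0, 0, 0]], gripper=0.6)

```text
clock: 16.12
position: [541.3, -37.2, 127.4]
ee_rot: [0.717, -0.697, 0.002, -0.002]
contact_force: [0.8, -0.3, -0.2]
gripper_width: 51.2
grasp_force: 0.0
```

Request:
play_rows(series=[[0.2, 28.8, 0, 0, 0, 0], [0.2, 28.8, 0, 0, 0, 0], [0.2, 28.8, 0, 0, 0, 0], [0.2, 28.8, 0, 0, 0, 0], [0.2, 28.8, 0, 0, 0, 0], [0.2, 28.8, 0, 0, 0, 0], [0.2, 28.8, 0, 0, 0, 0], [0.2, 28.8, 0, 0, 0, 0], [0.2, 28.8, 0, 0, 0, 0], [0.2, 28.8, 0, 0, 0, 0], [0.2, 28.8, 0, 0, 0, 0], [0.2, 28.8, 0, 0, 0, 0], [0.2, 28.8, 0, 0, 0, 0], [0.2, 28.8, 0, 0, 0, 0], [0, 0, -20, 0, 0, 0], [0, 0, -20, 0, 0, 0], [0, 0, -20, 0, 0, 0], [0, 0, 0, 0, 0, 0]])

```text
clock: 17.62
position: [539.5, 363.4, 58.3]
ee_rot: [0.717, -0.697, -0.001, 0.006]
contact_force: [-0.6, -1.1, -0.2]
gripper_width: 51.4
grasp_force: 0.0
```

Request:
play_rows(series=[[0, 0, -15, 0, 0, 0], [0, 0, -10, 0, 0, 0], [0, 0, -7, 0, 0, 0], [0, 0, -4, 0, 0, 0], [0, 0, 0, 0, 0, 0], [0, 0, 0, 0, 0, 0]])

```text
clock: 18.12
position: [542.8, 365.8, 28.6]
ee_rot: [0.717, -0.697, 0.0, -0.0]
contact_force: [0.8, -0.7, -0.2]
gripper_width: 51.5
grasp_force: 0.0
```

Request:
play_rows(series=[[0, 0, 0, 0, 0, 0], [0, 0, 0, 0, 0, 0], [0, 0, 0, 0, 0, 0], [0, 0, 0, 0, 0, 0], [0, 0, 0, 0, 0, 0], [0, 0, 10, 0, 0, 0], [0, 0, 20, 0, 0, 0], [0, 0, 20, 0, 0, 0], [0, 0, 20, 0, 0, 0], [0, 0, 20, 0, 0, 0], [0, 0, 4, 0, 0, 0], [0, 0, 0, 0, 0, 0]], gripper=0)

```text
clock: 19.12
position: [543.0, 366.3, 124.2]
ee_rot: [0.717, -0.697, -0.0, -0.002]
contact_force: [-0.7, -0.2, -1.5]
gripper_width: 33.5
grasp_force: 59.7
```

Request:
play_rows(series=[[-0.32, -27.17, 0, 0, 0, 0], [-0.32, -27.17, 0, 0, 0, 0], [-0.32, -27.17, 0, 0, 0, 0], [-0.32, -27.17, 0, 0, 0, 0], [-0.32, -27.17, 0, 0, 0, 0], [-0.32, -27.17, 0, 0, 0, 0], [-0.32, -27.17, 0, 0, 0, 0], [-0.32, -27.17, 0, 0, 0, 0], [-0.32, -27.17, 0, 0, 0, 0], [-0.32, -27.17, 0, 0, 0, 0], [-0.32, -27.17, 0, 0, 0, 0], [-0.32, -27.17, 0, 0, 0, 0], [-0.32, -27.17, 0, 0, 0, 0], [0, 0, 0, 0, 0, 0], [0, 0, 0, 0, 0, 0]])

```text
clock: 20.37
position: [537.3, 11.1, 121.0]
ee_rot: [0.716, -0.698, -0.001, 0.001]
contact_force: [0.7, 0.3, -0.6]
gripper_width: 33.8
grasp_force: 59.7
```

```bash
cat >> h.py <<'E'
def find(b,x,y,r=25,z=20):
    a=load('top0')['image']
    u,v=[int(round(q)) for q in proj(load('top0'),(x,y,z))]
    m=cv2.matchTemplate(b[v-r:v+r,u-r:u+r],a[v-8:v+9,u-8:u+9],cv2.TM_CCOEFF_NORMED)
    _,q,_,l=cv2.minMaxLoc(m); return round(q,2),l[0]+8-r,l[1]+8-r
E
python3 - <<'E'
from h import *
np.set_printoptions(precision=1,suppress=True)
w=shot('wrist','w5'); t=shot('top','top4'); s=read_state(); print(s['position'],s['gripper_width'])
for p in [(548,277),(495,333),(361,356),(610,-350)]: print(p,find(t['image'],*p))
a,b=load('w4')['image'],load('w5')['image']; m=cv2.matchTemplate(b[210:360,240:400],a[255:325,285:360],cv2.TM_CCOEFF_NORMED); _,q,_,l=cv2.minMaxLoc(m); print(q,l[0]-45,l[1]-45)
E
```

```text
[537.9  12.7 121.5] 33.76909620802144
(548, 277) (0.68, 0, 0)
(495, 333) (0.88, 0, 0)
(361, 356) (0.99, 0, 0)
(610, -350) (0.92, 0, 0)
0.636766791343689 0 -3
```

Request:
play_rows(series=[[0, 0, -15, 0, 0, 0], [0, 0, -15, 0, 0, 0], [0, 0, -15, 0, 0, 0], [0, 0, -15, 0, 0, 0], [0, 0, -10, 0, 0, 0], [0, 0, -5, 0, 0, 0], [0, 0, -3, 0, 0, 0], [0, 0, 0, 0, 0, 0], [0, 0, 0, 0, 0, 0]])

```text
clock: 21.22
position: [538.9, 13.0, 44.7]
ee_rot: [0.717, -0.697, 0.0, -0.001]
contact_force: [-0.6, -0.5, -0.5]
gripper_width: 33.7
grasp_force: 59.8
```

Request:
play_rows(series=[[0, 0, 0, 0, 0, 0], [0, 0, 0, 0, 0, 0], [0, 0, 0, 0, 0, 0], [0, 0, 0, 0, 0, 0], [0, 0, 10, 0, 0, 0], [0, 0, 20, 0, 0, 0], [0, 0, 20, 0, 0, 0], [0, 0, 20, 0, 0, 0], [0, 0, 10, 0, 0, 0], [0, 0, 0, 0, 0, 0]], gripper=0.6)

```text
clock: 22.05
position: [540.0, 12.9, 127.4]
ee_rot: [0.717, -0.697, 0.002, -0.003]
contact_force: [0.1, -0.5, 0.5]
gripper_width: 51.1
grasp_force: 0.0
```

Run:
```python
from h import *
w=shot('wrist','w6'); t=shot('top','top5'); s=read_state(); print(s['position'],s['gripper_width'])
a=load('top4')['image'][180:280,185:295,::-1]; b=load('top5')['image'][180:280,185:295,::-1]; c=load('w6')['image'][:,:,::-1]
out=np.vstack([cv2.resize(np.hstack([a,b]),(640,290)),cv2.resize(c,(480,300))[:, :].copy() if 0 else cv2.copyMakeBorder(cv2.resize(c,(480,300)),0,0,0,160,cv2.BORDER_CONSTANT)]); cv2.imwrite('pics/v6.png',out)
```

```text
[538.02948262  12.51421411 124.28941476] 51.15841948515862
```

View pics/v6.png

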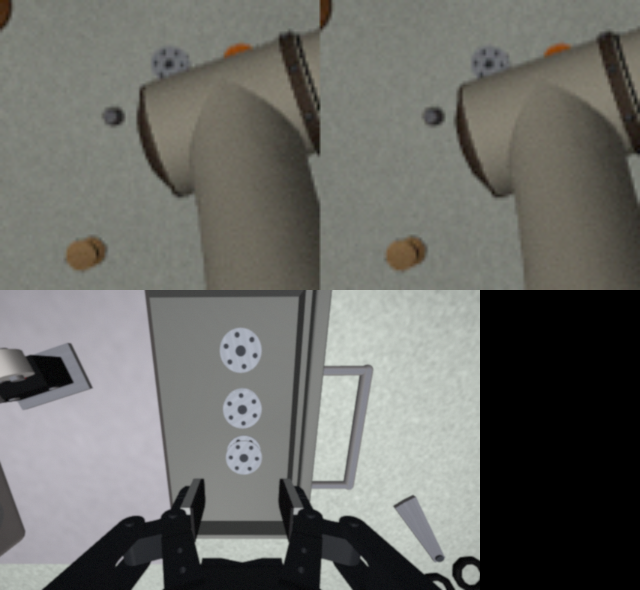

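Request:
play_rows(series=[[0.97, 26.37, 0, 0, 0, 0], [0.97, 26.37, 0, 0, 0, 0], [0.97, 26.37, 0, 0, 0, 0], [0.97, 26.37, 0, 0, 0, 0], [0.97, 26.37, 0, 0, 0, 0], [0.97, 26.37, 0, 0, 0, 0], [0.97, 26.37, 0, 0, 0, 0], [0.97, 26.37, 0, 0, 0, 0], [0.97, 26.37, 0, 0, 0, 0], [0.97, 26.37, 0, 0, 0, 0], [0, 0, -20, 0, 0, 0], [0, 0, -20, 0, 0, 0], [0, 0, -20, 0, 0, 0], [0, 0, 0, 0, 0, 0]])

```text
clock: 23.32
position: [544.7, 274.1, 58.2]
ee_rot: [0.717, -0.697, -0.001, 0.006]
contact_force: [-0.2, -0.2, -1.1]
gripper_width: 51.2
grasp_force: 0.0
```

Request:
play_rows(series=[[0, 0, -15, 0, 0, 0], [0, 0, -10, 0, 0, 0], [0, 0, -7, 0, 0, 0], [0, 0, -4, 0, 0, 0], [0, 0, 0, 0, 0, 0], [0, 0, 0, 0, 0, 0]])

```text
clock: 23.82
position: [548.3, 276.3, 28.6]
ee_rot: [0.717, -0.697, 0.0, -0.0]
contact_force: [-0.1, -0.9, -0.0]
gripper_width: 51.3
grasp_force: 0.0
```

Request:
play_rows(series=[[0, 0, 0, 0, 0, 0], [0, 0, 0, 0, 0, 0], [0, 0, 0, 0, 0, 0], [0, 0, 0, 0, 0, 0], [0, 0, 0, 0, 0, 0], [0, 0, 10, 0, 0, 0], [0, 0, 20, 0, 0, 0], [0, 0, 20, 0, 0, 0], [0, 0, 20, 0, 0, 0], [0, 0, 20, 0, 0, 0], [0, 0, 4, 0, 0, 0], [0, 0, 0, 0, 0, 0]], gripper=0)

```text
clock: 24.82
position: [548.6, 276.7, 124.2]
ee_rot: [0.717, -0.697, 0.0, -0.002]
contact_force: [0.2, -0.5, -0.8]
gripper_width: 33.7
grasp_force: 59.8
```

Request:
play_rows(series=[[-1.39, -26.71, 0, 0, 0, 0], [-1.39, -26.71, 0, 0, 0, 0], [-1.39, -26.71, 0, 0, 0, 0], [-1.39, -26.71, 0, 0, 0, 0], [-1.39, -26.71, 0, 0, 0, 0], [-1.39, -26.71, 0, 0, 0, 0], [-1.39, -26.71, 0, 0, 0, 0], [-1.39, -26.71, 0, 0, 0, 0], [0, 0, 0, 0, 0, 0], [0, 0, 0, 0, 0, 0]])

```text
clock: 25.65
position: [536.0, 61.1, 121.0]
ee_rot: [0.716, -0.698, -0.001, 0.001]
contact_force: [0.2, 0.4, 0.5]
gripper_width: 33.8
grasp_force: 59.8
```

Run:
```python
from h import *
w=shot('wrist','w7'); t=shot('top','top6'); s=read_state(); print(s['position'],s['gripper_width'])
a,b=load('w5')['image'],load('w7')['image']; m=cv2.matchTemplate(b[210:360,240:400],a[255:325,285:360],cv2.TM_CCOEFF_NORMED); _,q,_,l=cv2.minMaxLoc(m); print(q,l[0]-45,l[1]-45)
for p in [(495,333),(361,356),(610,-350),(550,205),(456,242)]: print(p,find(t['image'],*p))
```

```text
[536.66499478  62.70454711 121.53267497] 34.01760936162067
0.3553103804588318 0 -2
(495, 333) (0.41, -13, 15)
(361, 356) (0.99, 0, 0)
(610, -350) (0.92, 0, 0)
(550, 205) (0.42, -7, 1)
(456, 242) (0.46, 16, -1)
```

Request:
play_rows(series=[[0, 0, -15, 0, 0, 0], [0, 0, -15, 0, 0, 0], [0, 0, -15, 0, 0, 0], [0, 0, -15, 0, 0, 0], [0, 0, -10, 0, 0, 0], [0, 0, -5, 0, 0, 0], [0, 0, -3, 0, 0, 0], [0, 0, 0, 0, 0, 0], [0, 0, 0, 0, 0, 0]])

```text
clock: 26.5
position: [537.4, 63.1, 44.7]
ee_rot: [0.717, -0.697, 0.0, -0.001]
contact_force: [0.8, 0.2, -0.3]
gripper_width: 34.0
grasp_force: 59.7
```

Request:
play_rows(series=[[0, 0, 0, 0, 0, 0], [0, 0, 0, 0, 0, 0], [0, 0, 0, 0, 0, 0], [0, 0, 0, 0, 0, 0], [0, 0, 10, 0, 0, 0], [0, 0, 20, 0, 0, 0], [0, 0, 20, 0, 0, 0], [0, 0, 20, 0, 0, 0], [0, 0, 10, 0, 0, 0], [-5, 8, 15, 0, 0, 0], [-5, 8, 15, 0, 0, 0], [0, 0, 0, 0, 0, 0]], gripper=0.6)

```text
clock: 27.5
position: [528.0, 79.7, 157.6]
ee_rot: [0.718, -0.696, 0.001, -0.003]
contact_force: [0.1, 0.1, 0.8]
gripper_width: 51.3
grasp_force: 0.0
```

Run:
```python
from h import *
w=shot('wrist','w8'); t=shot('top','top7'); s=read_state(); print(s['position'],s['gripper_width'])
c=load('w8')['image'][:,:,::-1]; b=load('top7')['image'][90:280,185:500,::-1]
cv2.imwrite('pics/v8.png',np.vstack([cv2.resize(b,(480,290)),cv2.resize(c,(480,300))]))
```

```text
[526.90693045  78.71856944 154.71872626] 51.400707787952896
```

View pics/v8.png

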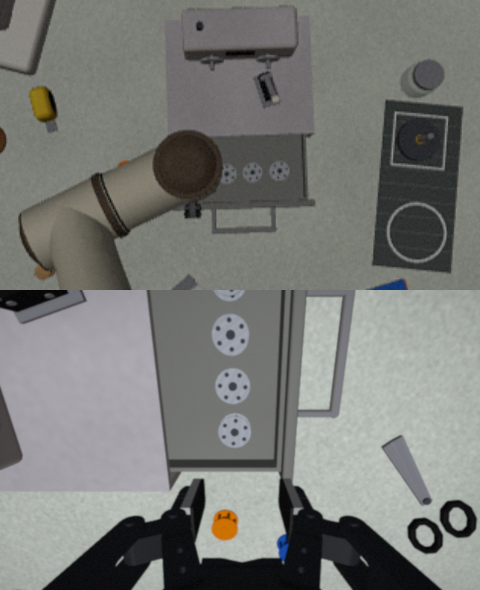

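Request:
play_rows(series=[[-16, -15.7, 0, 0, 0, 0], [-16, -15.7, 0, 0, 0, 0], [-16, -15.7, 0, 0, 0, 0], [-16, -15.7, 0, 0, 0, 0], [-16, -15.7, 0, 0, 0, 0], [-15.9, -15.6, 0, 0, 0, 0], [0, 0, -20, 0, 0, 0], [0, 0, -20, 0, 0, 0], [0, 0, -20, 0, 0, 0], [0, 0, -20, 0, 0, 0], [0, 0, -14, 0, 0, 0], [0, 0, -10, 0, 0, 0], [0, 0, -4, 0, 0, 0], [0, 0, 0, 0, 0, 0]], gripper=0.3)

```text
clock: 28.77
position: [430.0, -16.2, 44.8]
ee_rot: [0.717, -0.697, -0.001, 0.002]
contact_force: [0.7, -0.6, -0.4]
gripper_width: 25.6
grasp_force: 0.0
```

Request:
play_rows(series=[[8, 0.2, 0, 0, 0, 0], [9, 0.25, 0, 0, 0, 0], [9, 0.25, 0, 0, 0, 0], [9, 0.25, 0, 0, 0, 0], [9, 0.25, 0, 0, 0, 0], [9, 0.25, 0, 0, 0, 0], [9, 0.25, 0, 0, 0, 0], [9, 0.25, 0, 0, 0, 0], [9, 0.25, 0, 0, 0, 0], [9, 0.25, 0, 0, 0, 0], [9, 0.25, 0, 0, 0, 0], [9, 0.25, 0, 0, 0, 0], [9, 0.25, 0, 0, 0, 0], [9, 0.25, 0, 0, 0, 0], [9, 0.25, 0, 0, 0, 0], [9, 0.25, 0, 0, 0, 0], [0, 0, 0, 0, 0, 0]])

```text
clock: 30.18
position: [576.3, -11.4, 46.3]
ee_rot: [0.717, -0.697, 0.001, -0.001]
contact_force: [0.4, 0.5, 0.5]
gripper_width: 25.7
grasp_force: 0.0
```

Request:
play_rows(series=[[2, 0, 0, 0, 0, 0], [1, 0, 0, 0, 0, 0], [0, 0, 0, 0, 0, 0]])

```text
clock: 30.43
position: [576.7, -11.7, 46.3]
ee_rot: [0.717, -0.697, -0.0, 0.0]
contact_force: [-2.6, 1.2, 1.2]
gripper_width: 25.3
grasp_force: 0.8
```

Request:
play_rows(series=[[1, 0, 0, 0, 0, 0], [1, 0, 0, 0, 0, 0], [0, 0, 0, 0, 0, 0]])

```text
clock: 30.68
position: [576.8, -11.7, 46.3]
ee_rot: [0.717, -0.697, -0.002, 0.002]
contact_force: [-6.8, 1.5, 4.3]
gripper_width: 25.5
grasp_force: 4.1
```

Request:
play_rows(series=[[2, 0, 0, 0, 0, 0], [0, 0, 0, 0, 0, 0], [-6, 0, 0, 0, 0, 0], [-5, 0, 0, 0, 0, 0], [0, 0, 0, 0, 0, 0]])

```text
clock: 31.1
position: [569.6, -11.6, 46.5]
ee_rot: [0.717, -0.697, 0.0, -0.0]
contact_force: [-1.0, 0.3, -0.0]
gripper_width: 26.1
grasp_force: 0.0
```

Request:
play_rows(series=[[0, 0, 15, 0, 0, 0], [0, 0, 25, 0, 0, 0], [0, 0, 25, 0, 0, 0], [0, 0, 25, 0, 0, 0], [0, 0, 25, 0, 0, 0], [-10, -20, 20, 0, 0, 0], [-10, -30, 10, 0, 0, 0], [-10, -35, 0, 0, 0, 0], [-10, -35, 0, 0, 0, 0], [-10, -35, 0, 0, 0, 0], [-10, -35, 0, 0, 0, 0], [-10, -35, 0, 0, 0, 0], [0, 0, 0, 0, 0, 0]])

```text
clock: 32.18
position: [498.7, -241.3, 191.4]
ee_rot: [0.715, -0.699, 0.001, 0.0]
contact_force: [0.6, 0.9, -0.1]
gripper_width: 25.3
grasp_force: 0.0
```

Run:
```python
from h import *
w=shot('wrist','w9'); t=shot('top','top8'); s=read_state(); print(s['position'],s['gripper_width'])
c=load('w9')['image'][:,:,::-1]; b=load('top8')['image'][90:275,285:495,::-1]
cv2.imwrite('pics/v9.png',np.hstack([cv2.resize(b,None,fx=2.5,fy=2.5),cv2.resize(c[:,100:],(275,463)) if 0 else np.zeros((462,1,3),np.uint8)]))
cv2.imwrite('pics/v9.png',np.vstack([cv2.resize(b,None,fx=1.8,fy=1.8),cv2.resize(c,(378,236))]))
```

```text
[ 499.84276807 -238.14813977  191.32317443] 25.677446747013107
```

View pics/v9.png

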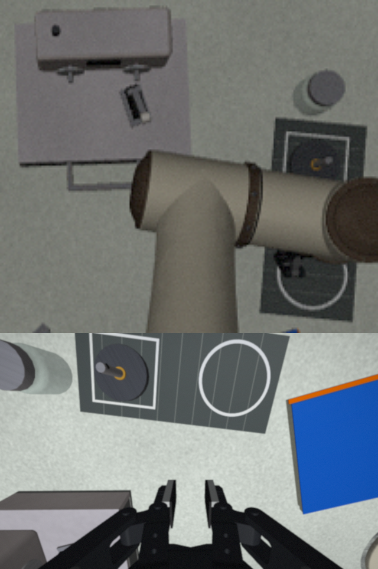

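Run:
```python
from h import *
np.set_printoptions(precision=1,suppress=True)
w=load('w9'); d=load('top8'); k=640/378
W=lambda u,v,z: pix(w,(u+.5)*k-.5,(v-333+.5)*k-.5,z)[:2]
print('base',W(121,373,18),'post',W(101,367,80),'ring',W(234,377,0),W(199,378,0),W(270,377,0))
T=lambda u,v,z: pix(d,(u+.5)/1.8+284.5,(v+.5)/1.8+89.5,z)[:2]
print('deck front',T(20,165,62),'handle',T(69,188,45),'panel', T(130,165,51))
for p in [(543,367),(548,277),(495,333),(361,356),(610,-350)]: print(find(d['image'],*p))
print(*[proj(d,p) for p in [(612,124,62),(572,44,45),(610.3,-350,18),(433.2,-348,0)]])
```

```text
base [ 604.3 -350.7] post [ 604.7 -350.3] ring [ 431.4 -351. ] [ 487.1 -348.2] [ 374.2 -352.3]
deck front [602.4 122.5] handle [568.  46.] panel [604.  -49.7]
(0.52, 14, 16)
(0.42, -17, 16)
(0.99, 0, 0)
(0.99, 0, 0)
(0.73, 0, 0)
(np.float64(295.36576525694073), np.float64(178.0483800217431)) (np.float64(323.8113754738656), np.float64(192.81960763489556)) (np.float64(459.62112134874883), np.float64(180.70015998069002)) (np.float64(458.0874380540867), np.float64(241.83212243400413))
```

Request:
play_rows(series=[[18, -18.9, 0, 0, 0, 0], [18, -18.9, 0, 0, 0, 0], [18, -18.9, 0, 0, 0, 0], [18, -18.9, 0, 0, 0, 0], [18, -18.9, 0, 0, 0, 0], [18, -18.9, 0, 0, 0, 0], [0, 0, -20, 0, 0, 0], [0, 0, -20, 0, 0, 0], [0, 0, -10, 0, 0, 0], [0, 0, 0, 0, 0, 0]], gripper=0.42)

```text
clock: 33.12
position: [607.2, -348.3, 137.7]
ee_rot: [0.718, -0.697, -0.003, 0.001]
contact_force: [-0.8, -0.3, -1.1]
gripper_width: 35.8
grasp_force: 0.0
```

Run:
```python
from h import *
w=shot('wrist','w10',(120,100,520,400),1.8); s=read_state(); print(s['position'],proj(w,(608,-350,80)),proj(w,(608,-350,18)))
```

```text
[ 607.97545803 -348.90104844  139.96107239] (np.float64(320.307950851382), np.float64(236.90824886822358)) (np.float64(320.3678596867804), np.float64(205.57411911190434))
```

View pics/w10.png

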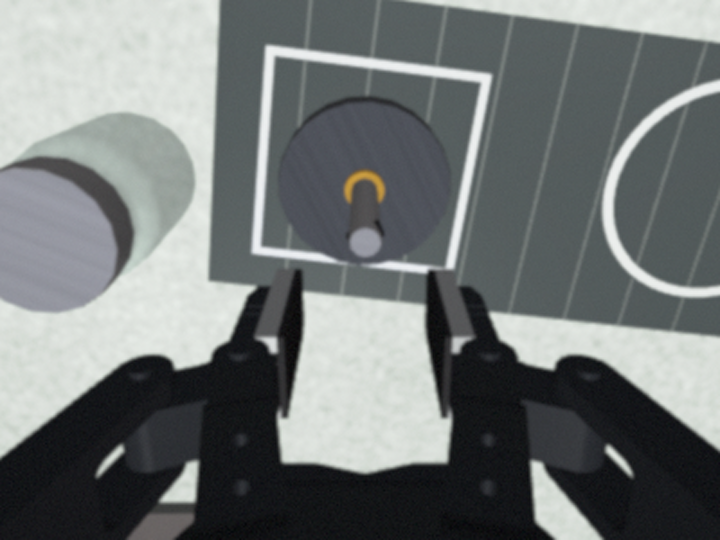

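Request:
play_rows(series=[[-1.5, -1.5, -20, 0, 0, 0], [0, 0, -20, 0, 0, 0], [0, 0, -20, 0, 0, 0], [0, 0, -12, 0, 0, 0], [0, 0, -8, 0, 0, 0], [0, 0, 0, 0, 0, 0], [0, 0, 0, 0, 0, 0]])

```text
clock: 33.75
position: [607.3, -351.6, 62.3]
ee_rot: [0.717, -0.697, 0.001, -0.0]
contact_force: [0.1, -0.1, 0.7]
gripper_width: 35.8
grasp_force: 0.0
```

Request:
play_rows(series=[[0, 0, 0, 0, 0, 0], [0, 0, 0, 0, 0, 0], [0, 0, 0, 0, 0, 0], [0, 0, 0, 0, 0, 0], [0, 0, 0, 0, 0, 0]], gripper=0)

```text
clock: 34.17
position: [607.1, -351.8, 63.0]
ee_rot: [0.717, -0.697, 0.001, -0.0]
contact_force: [-1.4, 1.0, 5.5]
gripper_width: 10.7
grasp_force: 58.4
```

Request:
play_rows(series=[[-5, 0.1, 0, 0, 0, 0], [-9, 0.1, 0, 0, 0, 0], [-12, 0.1, 0, 0, 0, 0], [-12, 0.1, 0, 0, 0, 0], [-12, 0.1, 0, 0, 0, 0], [-12, 0.1, 0, 0, 0, 0], [-12, 0.1, 0, 0, 0, 0], [-12, 0.1, 0, 0, 0, 0], [-12, 0.1, 0, 0, 0, 0], [-12, 0.1, 0, 0, 0, 0], [-12, 0.1, 0, 0, 0, 0], [-12, 0.1, 0, 0, 0, 0], [-12, 0.1, 0, 0, 0, 0], [-12, 0.1, 0, 0, 0, 0], [-12, 0.1, 0, 0, 0, 0], [-9, 0, 0, 0, 0, 0], [-5, 0, 0, 0, 0, 0], [0, 0, 0, 0, 0, 0]])

```text
clock: 35.67
position: [423.9, -351.1, 63.0]
ee_rot: [0.717, -0.697, 0.003, -0.001]
contact_force: [2.3, -0.6, 6.5]
gripper_width: 10.5
grasp_force: 59.3
```

Run:
```python
from h import *
w=shot('wrist','w11'); s=read_state(); print(s['position'],s['gripper_width'],s['contact_force'])
cv2.imwrite('pics/w11.png',load('w11')['image'][100:400,160:480,::-1].repeat(2,0).repeat(2,1)[:600])
```

```text
[ 423.96155085 -351.07039251   62.92172348] 10.244431144029532 [ 2.9683341  -1.64451383  7.07368879]
```

View pics/w11.png

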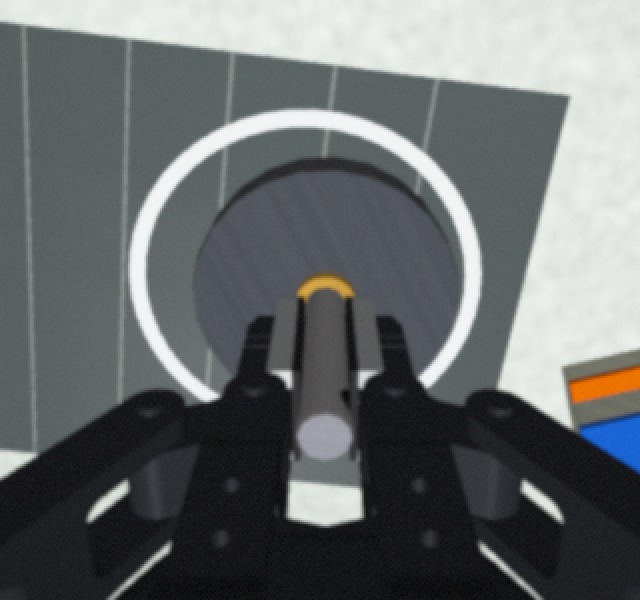

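Run:
```python
from h import *
np.set_printoptions(precision=1,suppress=True)
w=load('w11'); W=lambda u,v,z: pix(w,160+(u+.5)/2-.5,100+(v+.5)/2-.5,z)[:2]
print('ring L,R,top',W(130,270,0),W(482,270,0),W(306,109,0)); print('base top L,R,far',W(193,280,18),W(465,275,18),W(325,170,18)); print('base bottom far',W(325,157,0))
```

```text
ring L,R,top [ 487.2 -350.2] [ 373.6 -354. ] [ 431.4 -403.9]
base top L,R,far [ 462.8 -355.7] [ 383.6 -360. ] [ 425.2 -390.1]
base bottom far [ 425.3 -389.6]
```

Request:
play_rows(series=[[2, 1, 0, 0, 0, 0], [3, 1, 0, 0, 0, 0], [2, 1, 0, 0, 0, 0], [0, 0, 0, 0, 0, 0], [0, 0, 0, 0, 0, 0]])

```text
clock: 36.13
position: [427.1, -348.3, 62.9]
ee_rot: [0.717, -0.697, -0.001, 0.002]
contact_force: [-7.0, -5.3, 13.1]
gripper_width: 10.2
grasp_force: 60.1
```

Request:
play_rows(series=[[0, 0, 0, 0, 0, 0], [0, 0, 0, 0, 0, 0], [0, 0, 0, 0, 0, 0], [0, 0, 0, 0, 0, 0], [0, 0, 10, 0, 0, 0], [0, 0, 20, 0, 0, 0], [0, 0, 20, 0, 0, 0], [0, 0, 20, 0, 0, 0], [0, 0, 20, 0, 0, 0], [0, 0, 20, 0, 0, 0], [0, 0, 0, 0, 0, 0]], gripper=0.42)

```text
clock: 37.05
position: [431.7, -348.1, 176.3]
ee_rot: [0.718, -0.696, 0.004, -0.001]
contact_force: [1.3, 0.1, 0.5]
gripper_width: 36.3
grasp_force: 0.0
```

Run:
```python
from h import *
np.set_printoptions(precision=1,suppress=True)
w=shot('wrist','w12'); s=read_state(); print(s['position'],s['gripper_width'])
im=w['image']; g=cv2.cvtColor(im,cv2.COLOR_RGB2HSV)
# ring: fill white mask component near ring; base: dark bluish disc
u,v=proj(w,(431,-347,0)); print('ring exp',u,v)
gray=cv2.cvtColor(im,cv2.COLOR_RGB2GRAY)
_,m=cv2.threshold(gray,150,255,cv2.THRESH_BINARY)
cs,_=cv2.findContours(m,cv2.RETR_CCOMP,cv2.CHAIN_APPROX_NONE)
for c in cs:
    if cv2.contourArea(c)>1500 and len(c)>5:
        e=cv2.fitEllipse(c); print(np.round(cv2.contourArea(c)),np.round(e[0],1),np.round(e[1],1),pix(w,*e[0],0)[:2])
for p in [(431,-347,0),(431,-347+45,0),(431,-300,0),(431,-347-20,18),(431-30,-347-10,18),(431+47,-347,0)]:
    a,b=proj(w,p); print(p,int(a),int(b),im[int(b),int(a)] if 0<=b<400 and 0<=a<640 else None)
```

```text
[ 430.8 -347.4  174.1] 36.0121497751067
ring exp 324.17932101646056 191.65170122967
7484.0 [321.2 314.2] [ 94.8 112.8] [ 429.5 -200.4]
9790.0 [324.5 188.6] [109.7 113.6] [ 430.8 -350.2]
8072.0 [324.6 189.1] [ 99.6 103.2] [ 430.7 -349.7]
10630.0 [148.5 174. ] [111.2 133.6] [ 605.7 -359.3]
9016.0 [148.4 174.5] [102.4 122.7] [ 605.9 -358.7]
137020.0 [330.5 179.3] [441.9 683.3] [ 425.2 -359.9]
1560.0 [ 31.4 181.1] [37.1 63.1] [ 724.7 -348.1]
(431, -347, 0) 324 191 [198 153  65]
(431, -302, 0) 322 232 [78 82 88]
(431, -300, 0) 322 234 [90 96 97]
(431, -367, 18) 324 176 [80 83 91]
(401, -357, 18) 356 187 [77 81 89]
(478, -347, 0) 277 190 [88 96 95]
```

Run:
```python
from h import *
np.set_printoptions(precision=1,suppress=True)
w=load('w12'); im=w['image']
mask=np.zeros((400,640),np.uint8); cv2.circle(mask,(324,189),47,255,-1)
b=cv2.GaussianBlur(im,(5,5),0).astype(int)
base=((b[:,:,2]-b[:,:,1]>4)&(mask>0)).astype(np.uint8)
base=cv2.morphologyEx(cv2.morphologyEx(base,cv2.MORPH_OPEN,np.ones((3,3))),cv2.MORPH_CLOSE,np.ones((15,15)))
cs,_=cv2.findContours(base,cv2.RETR_EXTERNAL,cv2.CHAIN_APPROX_NONE); c=max(cs,key=cv2.contourArea)
x,y,ww,h=cv2.boundingRect(c); print(cv2.contourArea(c),(x,y,ww,h),cv2.fitEllipse(c),pix(w,x+ww/2,y+h/2,18)[:2],'px dia expected',80*w['fx']/np.linalg.norm(w['eye']-np.array([431,-347,18])))
t=shot('top','top9')
for p in [(495,333),(361,356)]: print(find(t['image'],*p))
```

```text
4967.0 (288, 155, 82, 79) ((328.44219970703125, 193.90090942382812), (78.07119750976562, 81.04448699951172), 85.63369750976562) [ 426.5 -349.3] px dia expected 84.313090008237
(0.99, 0, 0)
(0.99, 0, 0)
```

Request:
play_rows(series=[[14, 25.8, 2, 0, 0, 0], [14, 25.8, 2, 0, 0, 0], [14, 25.8, 2, 0, 0, 0], [14, 25.8, 2, 0, 0, 0], [14, 25.8, 2, 0, 0, 0], [14, 25.8, 2, 0, 0, 0], [14, 25.8, 2, 0, 0, 0], [14, 25.8, 2, 0, 0, 0], [14, 25.8, 2, 0, 0, 0], [14, 25.8, 2, 0, 0, 0], [14, 25.8, 2, 0, 0, 0], [14, 25.8, 2, 0, 0, 0], [14, 25.8, 2, 0, 0, 0], [14, 25.8, 2, 0, 0, 0], [14, 25.8, 2, 0, 0, 0], [0, 0, 0, 0, 0, 0]], gripper=0)

```text
clock: 38.48
position: [641.3, 44.1, 199.7]
ee_rot: [0.719, -0.695, -0.0, 0.0]
contact_force: [0.4, -0.6, 0.6]
gripper_width: 0.1
grasp_force: 0.0
```

Run:
```python
from h import *
np.set_printoptions(precision=1,suppress=True)
print('w2 roller',pix(load('w2'),67,329,119),'v6',pix(load('w6'),(15+.5)/.75,(363-290)/.75,119))
w=shot('wrist','w13'); s=read_state(); print(s['position'],s['gripper_width'],s['contact_force'])
for n in ('w2','w13'):
    d=load(n); u,v=[int(q) for q in proj(d,(668,-66,119))]; print(n,u,v)
    if 30<u<610 and 30<v<370:
        p=d['image'][v-30:v+30,u-30:u+30]; m=(p.min(2)>195).astype(np.uint8)
        k,l,st,ce=cv2.connectedComponentsWithStats(m)
        for i in range(1,k):
            if st[i,4]>100: print(st[i],ce[i]+[u-30,v-30],pix(d,*(ce[i]+[u-30,v-30]),122))
        print(p[30,::6].tolist() if n=='w13' else '')
# drawer check from top9
d=load('top9'); im=cv2.cvtColor(d['image'],cv2.COLOR_RGB2GRAY).astype(int)
for y in (60,30): 
    print(y,[(x,im[int(round(v)),int(round(u))]) for x in range(555,630,3) for u,v in [proj(d,(x,y,51))]])
```

```text
w2 roller [663.4 -66.7 119. ] v6 [660.3 -66.8 119. ]
[639.8  42.4 199.3] 0.17315919514430425 [-0.4  0.3 -0.1]
w2 57 330

w13 282 50
[[150, 148, 155], [119, 121, 128], [101, 102, 110], [119, 120, 128], [156, 152, 151], [189, 186, 183], [195, 194, 190], [170, 167, 164], [111, 109, 110], [161, 159, 165]]
60 [(555, np.int64(118)), (558, np.int64(119)), (561, np.int64(118)), (564, np.int64(113)), (567, np.int64(114)), (570, np.int64(119)), (573, np.int64(117)), (576, np.int64(118)), (579, np.int64(117)), (582, np.int64(117)), (585, np.int64(120)), (588, np.int64(118)), (591, np.int64(121)), (594, np.int64(114)), (597, np.int64(118)), (600, np.int64(122)), (603, np.int64(101)), (606, np.int64(35)), (609, np.int64(48)), (612, np.int64(95)), (615, np.int64(105)), (618, np.int64(107)), (621, np.int64(108)), (624, np.int64(105)), (627, np.int64(105))]
30 [(555, np.int64(125)), (558, np.int64(123)), (561, np.int64(126)), (564, np.int64(64)), (567, np.int64(77)), (570, np.int64(80)), (573, np.int64(95)), (576, np.int64(123)), (579, np.int64(124)), (582, np.int64(123)), (585, np.int64(114)), (588, np.int64(118)), (591, np.int64(116)), (594, np.int64(117)), (597, np.int64(121)), (600, np.int64(124)), (603, np.int64(112)), (606, np.int64(70)), (609, np.int64(16)), (612, np.int64(68)), (615, np.int64(112)), (618, np.int64(109)), (621, np.int64(105)), (624, np.int64(110)), (627, np.int64(110))]
```

Request:
play_rows(series=[[0, 0, -20, 0, 0, 0], [0, 0, -20, 0, 0, 0], [0, 0, -20, 0, 0, 0], [0, 0, -20, 0, 0, 0], [0, 0, -15, 0, 0, 0], [0, 0, -10, 0, 0, 0], [0, 0, -4, 0, 0, 0], [0, 0, 0, 0, 0, 0], [0, 0, 0, 0, 0, 0], [0, 0, 0, 0, 0, 0], [0, 0, 0, 0, 0, 0]])

```text
clock: 39.45
position: [640.2, 40.1, 93.5]
ee_rot: [0.717, -0.697, 0.001, -0.001]
contact_force: [0.5, -0.0, 0.6]
gripper_width: -0.1
grasp_force: 0.0
```

Request:
play_rows(series=[[0, 0, -1.5, 0, 0, 0], [0, 0, -1.5, 0, 0, 0], [0, 0, 0, 0, 0, 0], [0, 0, 0, 0, 0, 0]])

```text
clock: 39.78
position: [639.5, 40.0, 89.3]
ee_rot: [0.717, -0.697, -0.0, 0.0]
contact_force: [-0.4, -0.2, -0.3]
gripper_width: -0.4
grasp_force: 0.0
```

Request:
play_rows(series=[[0, 0, -1, 0, 0, 0], [0, 0, -1, 0, 0, 0], [0, 0, 0, 0, 0, 0], [0, 0, 0, 0, 0, 0]])

```text
clock: 40.12
position: [639.5, 40.0, 87.2]
ee_rot: [0.717, -0.697, -0.0, 0.0]
contact_force: [-0.2, 0.3, -1.2]
gripper_width: 0.1
grasp_force: 0.0
```

Request:
play_rows(series=[[0, 0, -1, 0, 0, 0], [0, 0, -1, 0, 0, 0], [0, 0, 0, 0, 0, 0], [0, 0, 0, 0, 0, 0]])

```text
clock: 40.45
position: [639.6, 40.0, 87.1]
ee_rot: [0.717, -0.697, 0.0, -0.0]
contact_force: [-3.7, 0.7, 8.3]
gripper_width: -0.0
grasp_force: 4.1
```

Request:
play_rows(series=[[0, 0, 10, 0, 0, 0], [0, 0, 20, 0, 0, 0], [0, 0, 20, 0, 0, 0], [0, 0, 20, 0, 0, 0], [0, 0, 20, 0, 0, 0], [0, 0, 20, 0, 0, 0], [6.5, -20, 0, 0, 0, 0], [6.5, -20, 0, 0, 0, 0], [6.5, -20, 0, 0, 0, 0], [6, -20, 0, 0, 0, 0], [0, -10, 0, 0, 0, 0], [0, 0, 0, 0, 0, 0], [0, 0, 0, 0, 0, 0], [0, 0, 0, 0, 0, 0]])

```text
clock: 41.62
position: [664.8, -49.2, 195.4]
ee_rot: [0.717, -0.697, -0.0, -0.0]
contact_force: [-0.6, 0.6, -0.2]
gripper_width: 0.1
grasp_force: 0.0
```

Run:
```python
from h import *
np.set_printoptions(precision=1,suppress=True)
w=shot('wrist','w14'); s=read_state(); print(s['position'],s['contact_force'])
u,v=[int(q) for q in proj(w,(665,-66,119))]; print(u,v)
p=w['image'][v-40:v+40,u-50:u+50].astype(int); warm=p[:,:,0]-p[:,:,2]
m=((warm>2)&(p[:,:,0]>140)&(p[:,:,0]-p[:,:,1]<15)).astype(np.uint8); m=cv2.morphologyEx(m,cv2.MORPH_OPEN,np.ones((3,3),np.uint8))
k,l,st,ce=cv2.connectedComponentsWithStats(m)
for i in range(1,k):
    if st[i,4]>40: print(st[i],ce[i]+[u-50,v-40],pix(w,*(ce[i]+[u-50,v-40]),122)[:2])
g=p.mean(2).astype(int)[::5,::4]
for r in g: print(' '.join('%3d'%x for x in r))
for q in [(657,-66,119),(673,-66,119)]: print(proj(w,q))
```

```text
[664.9 -49.  195.4] [-0.4 -0.6 -0.2]
322 205
[ 39  33  22  20 316] [321.4 207.6] [665.7 -65.2]
162 162 164 161 162 162 159 161 161 158 149 136 161 161 161 161 160 160 162 161 159 159 159 162 162
162 162 162 161 161 158 140 110 115 120 123 122 162 160 160 161 160 162 162 164 161 158 158 160 164
164 158 138 111 117 121 121 120 122 125 126 124 147 159 161 162 162 164 162 161 162 160 161 162 164
119 122 122 123 124 121 107  52  12  35 121 123 126 160 162 160 162 165 161 162 161 160 163 163 163
123 115  85  34   7  26  10   8  11   5 116 123 119 160 162 161 163 162 162 160 161 164 166 166 163
  6   5   7   7  12  18  22  21  25  11  73 121 120 140 159 163 165 162 163 163 161 164 163 163 162
 16  19  20  25  20  18  22  22  22  21  36  89 107  83  92 144 164 163 164 163 161 162 165 165 163
 24  23  25  21  22  30  48  42  68  91  95 119 160 172 147 115 165 163 164 163 164 163 162 164 165
 49  75  98 118 119 124 123 123 122 120 157 185 193 183 160 117 161 162 163 165 165 164 164 164 166
122 119 121 121 121 123 120 121 119 120 136 177 195 189 172 137 147 166 166 167 166 164 166 165 166
120 119 119 119 121 123 134 139 151 159 156 164 188 192 173 165 164 165 165 166 167 166 164 165 166
 81 164 165 166 166 166 168 168 168 165 167 166 165 166 166 167 167 166 164 165 165 165 165 168 167
134 170 169 166 168 168 168 170 171 168 165 167 166 165 165 165 165 167 166 165 168 166 165 167 167
168 171 170 168 168 168 165 168 171 170 169 168 165 163 165 167 168 167 168 169 165 165 166 168 168
168 170 169 170 169 168 167 168 168 169 169 168 168 166 166 168 166 166 169 168 168 166 164 166 165
167 167 169 167 166 166 166 167 171 168 170 170 166 166 165 166 165 168 167 166 167 167 166 167 166
(np.float64(334.4617701235766), np.float64(205.4975899034556))
(np.float64(310.6430880748022), np.float64(204.8045146077749))
```

Request:
play_rows(series=[[-1.5, -16, 0, 0, 0, 0], [0, 0, -15, 0, 0, 0], [0, 0, -15, 0, 0, 0], [0, 0, -8, 0, 0, 0], [0, 0, 0, 0, 0, 0], [0, 0, 0, 0, 0, 0], [0, 0, 0, 0, 0, 0]])

```text
clock: 42.25
position: [664.1, -65.9, 158.3]
ee_rot: [0.717, -0.697, 0.001, -0.0]
contact_force: [0.8, 0.7, 0.6]
gripper_width: -0.2
grasp_force: 0.0
```

Run:
```python
from h import *
np.set_printoptions(precision=1,suppress=True)
t=shot('top','top10'); s=shot('scene','scene10'); r=read_state(); print(r['position'],r['contact_force'])
a,b=load('top9')['image'],t['image']
u,v=[int(q) for q in proj(t,(430,-349,10))]; m=cv2.matchTemplate(b[v-30:v+30,u-30:u+30],a[v-18:v+18,u-18:u+18],cv2.TM_CCOEFF_NORMED); _,q,_,l=cv2.minMaxLoc(m); print('stand top',q,l[0]-12,l[1]-12)
# base darkness inside ring in top view
g=cv2.cvtColor(b,cv2.COLOR_RGB2GRAY).astype(int); _,mm=cv2.threshold(g.astype(np.uint8)[v-28:v+28,u-28:u+28],110,255,0)
cs,_=cv2.findContours(mm,cv2.RETR_CCOMP,cv2.CHAIN_APPROX_NONE)
for c in cs:
    if cv2.contourArea(c)>500: e=cv2.fitEllipse(c); print(cv2.contourArea(c),e[1],pix(t,e[0][0]+u-28,e[0][1]+v-28,0)[:2])
bl=(b[v-17:v+18,u-17:u+18].astype(int)); d=bl[:,:,2]-bl[:,:,1]; ys,xs=np.nonzero(cv2.GaussianBlur(d.astype(np.float32),(5,5),0)>4); print(len(xs),pix(t,xs.mean()+u-17,ys.mean()+v-17,18)[:2])
for p in [(495,333),(361,356),(550,205)]: print(find(b,*p))
```

```text
[664.2 -65.8 158.5] [0.8 0.1 0.2]
stand top 0.214316263794899 -12 -2
1144.5 (37.842079162597656, 38.553993225097656) [ 433.3 -347.7]
1069.5 (36.61079025268555, 37.28134536743164) [ 433.5 -348. ]
4 [ 451.9 -355.3]
(0.99, 0, 0)
(0.99, 0, 0)
(0.99, 0, 0)
```

Run:
```python
from h import *
np.set_printoptions(precision=1,suppress=True)
a=load('top0')['image']; t=load('top10'); b=t['image']
u0,v0=[int(round(q)) for q in proj(load('top0'),(609,-350,18))]; u,v=[int(round(q)) for q in proj(t,(430,-349,18))]
m=cv2.matchTemplate(b[v-32:v+33,u-32:u+33],a[v0-15:v0+16,u0-15:u0+16],cv2.TM_CCOEFF_NORMED); _,q,_,l=cv2.minMaxLoc(m); U,V=u-32+15+l[0],v-32+15+l[1]; print(q,U-u,V-v,pix(t,U,V,18)[:2])
g=cv2.cvtColor(b,cv2.COLOR_RGB2GRAY)
for r in g[v-21:v+22:2,u-21:u+22:2]: print(' '.join('%3d'%x for x in r))
```

```text
0.27774688601493835 0 0 [ 430.4 -347.7]
 53  51  46  49  50  46  44  53  80 102 101  60  52  50  57  56  53  56  50  49  47  46
 48  48  50  46  48  88 135 115 103  95  90 105 131 124  60  46  48  54  47  52  51  53
 48  48  47  48 134 113  61  48  50  48  46  42  44  86 133 120  45  50  53  49  45  49
 53  51  59 145  60  50  49  47  46  50  50  46  49  49  47  97 125  44  44  50  53  54
 53  55 135  73  62  56  52  42  34  41  39  43  45  49  47  43  88 130  46  46  51  45
 44 112  85  47  48  50  24  36  40  40  44  37  38  31  46  53  47 117  75  51  49  52
 54 144  43  48  51  24  46  36  38  45  42  36  44  42  38  41  50  54 141  46  52  54
 81  84  54  43  24  41  38  41  37  41  39  36  40  40  42  46  45  43 115  76  48  49
125  54  50  43  20  39  41  38  47  37  37  44  36  39  38  40  39  47  71 106  46  42
146  51  61  44  37  43  46  45  40  36  56  65  45  42  45  42  44  40  53 139  48  43
144  46  52  28  41  41  39  42  42  47  71  54  43  27  68  33  40  40  50 143  47  50
139  45  49  27  47  47  46  42  37  49  60  50  56  54  84  70  43  37  56 139  62  58
106 
[... 175 characters left out ...]
 146  40  49  28  43  40  33  40  39  45  39  40  35  38  45  33  51 144  50  45  55
 48  75 129  48  55  21  44  38  38  37  40  44  41  40  41  37  43 108  85  45  49  55
 51  49 119 102  45  48  27  43  40  37  42  45  38  45  44  29  86 137  55  60  53  62
 50  48  43 118 122  48  50  40  39  36  45  36  39  38  50  86 142  49  48  49  46  70
 46  50  46  47 100 137  99  45  48  52  46  46  47  84 133 112  42  52  48  50  47  73
 53  49  49  50  47  58 108 123 125 124 120 127 133 112  67  46  44  49  52  47  51  80
 46  52  50  53  55  46  48  44  53  78  82  67  41  50  48  47  49  47  47  49  45  91
 56  62  45  45  47  47  50  46  51  48  47  52  50  51  47  51  47  47  48  49  50 111
```

Request:
play_rows(series=[[0, 0, -2, 0, 0, 0], [0, 0, -2, 0, 0, 0], [0, 0, -2, 0, 0, 0], [0, 0, -2, 0, 0, 0], [0, 0, -1.5, 0, 0, 0], [0, 0, 0, 0, 0, 0], [0, 0, 0, 0, 0, 0], [0, 0, 0, 0, 0, 0]])

```text
clock: 43.02
position: [663.5, -66.1, 148.0]
ee_rot: [0.717, -0.697, 0.0, 0.0]
contact_force: [-2.6, -0.6, 2.2]
gripper_width: 0.3
grasp_force: 1.4
```

Run:
```python
from h import *
np.set_printoptions(precision=2,suppress=True)
F=[]
for i in range(6):
    s=shot('scene','sp'); r=read_state(); F.append(np.r_[r['position'][2],r['contact_force']])
print(np.mean(F,0))
```

```text
[147.99  -2.25  -1.07   2.73]
```

Request:
play_rows(series=[[0, 0, -1.5, 0, 0, 0], [0, 0, -1.5, 0, 0, 0], [0, 0, -1.5, 0, 0, 0], [0, 0, -1.5, 0, 0, 0], [0, 0, -1, 0, 0, 0], [0, 0, 0, 0, 0, 0], [0, 0, 0, 0, 0, 0]])

```text
clock: 43.9
position: [663.5, -66.0, 140.7]
ee_rot: [0.717, -0.697, -0.0, 0.0]
contact_force: [-2.4, -0.9, 3.2]
gripper_width: -0.4
grasp_force: 1.7
```

Request:
play_rows(series=[[0, 0, -0.7, 0, 0, 0], [0, 0, -0.5, 0, 0, 0], [0, 0, 0, 0, 0, 0], [0, 0, 0, 0, 0, 0], [0, 0, 0, 0, 0, 0], [0, 0, 0, 0, 0, 0], [0, 0, 0, 0, 0, 0], [0, 0, 0, 0, 0, 0], [0, 0, 0, 0, 0, 0], [0, 0, 0, 0, 0, 0], [0, 0, 0, 0, 0, 0], [0, 0, 0, 0, 0, 0], [0, 0, 0, 0, 0, 0], [0, 0, 0, 0, 0, 0]])

```text
clock: 45.07
position: [663.5, -66.0, 139.6]
ee_rot: [0.717, -0.697, -0.0, 0.0]
contact_force: [-2.4, -1.1, 2.3]
gripper_width: -0.1
grasp_force: 1.8
```

Run:
```python
from h import *
np.set_printoptions(precision=2,suppress=True)
a=get_image('scene'); np.savez('pics/pressed.npz',**a); r=read_state(); print(r['position'],r['contact_force'])
b=load('scene10')['image']; d=cv2.absdiff(a['image'],b).sum(2)
for z in(119,109,106): print(proj(a,(665.5,-65.2,z)))
```

```text
[663.55 -66.   139.61] [-3.18 -1.47  3.73]
(np.float64(262.90433859956073), np.float64(183.29974324117293))
(np.float64(263.1840458668354), np.float64(186.2847607743555))
(np.float64(263.2673374161305), np.float64(187.17364270235925))
```

Run:
```python
from h import *
np.set_printoptions(precision=2,suppress=True)
F=[]
for n in ('scene0','scene10','sp','pressed'):
    p=load(n)['image'][174:200,250:280].astype(int); print(n)
    for r in p.mean(2).astype(int)[::2,::2]: print(' '.join('%3d'%x for x in r))
for i in range(8):
    get_image('scene'); r=read_state(); F.append(np.r_[r['position'][2],r['contact_force']])
print(np.mean(F,0))
```

```text
scene0
150 155 155 154 152 155 157 153 153 153 153 156 158 153 157
157 153 153 154 154 150 150 153 153 151 155 154 153 154 157
154 154 155 155 154 153 153 151 150 151 153 153 154 155 154
154 157 152 154 153 156 152 149 148 149 155 157 156 157 154
153 152 152 157 155 149 161 123 126 146 148 148 105  98 146
155 156 159 152 143 110 131  95 133 144 145 142  59  97  95
153 147 142 146 121 110 111 129 145 141 144 145 131  54  97
145 143 143 127 112 120 146 143 146 145 147 144 147 126  56
142 145 129 114 125 143 144 141 144 144 145 145 143 146 125
144 133 110 119  70 108 146 145 144 145 145 146 141 143 146
126 111 103  24  43   8  64 147 144 144 143 143 145 144 148
114 116  51  12  27   6   3 125 142 144 142 145 146 147 146
 73  92  80  29   6   0  10 101 146 142 143 145 143 146 147
scene10
155 161 159 123  25  27 102  49  76 117 159 158 157 158 160
160 157 156 152  23  27  96  46 102 153 157 159 159 156 158
156 161 157 158 137  14  93  48 113 156 154 157 160 158 159
160 159 156 156 159 152 107 134 142 151 157 160 158 158 157
157 157 159 158 156 153 164 129 127 148 154 157 158 160 160
157 1
[... 1375 characters left out ...]
59 157 158
159 161 161 153   7  24  87  57  99  72 155 159 160 158 157
160 157 155 154  15  27  64  74  98  58 164 158 155 156 158
156 157 158 162  63  26  62  90 107 135 152 160 157 158 157
157 161 160 155 150  67  55  95  90 151 145 152 158 159 160
157 150 145 147 148 142 127 120 112 148 146 149 150 160 162
145 148 148 145 141 113 117 117 105 150 145 145 145 151 161
149 144 148 134 114 105 142 141 145 147 145 148 148 147 151
145 146 122 119 102  99 154 148 145 148 149 146 148 147 147
130 123 119  72  48  17  65 150 147 147 147 147 148 151 151
114 119  71   7  29  15  14 128 149 148 148 147 148 152 147
 77 101  84  19  11  17  15 106 151 149 148 148 149 148 150
[139.6   -2.58  -1.22   3.48]
```

Request:
play_rows(series=[[0, 0, 3, 0, 0, 0], [0, 0, 5, 0, 0, 0], [0, 0, 8, 0, 0, 0], [0, 0, 15, 0, 0, 0], [0, 0, 20, 0, 0, 0], [-10, 0, 20, 0, 0, 0], [-20, 0, 10, 0, 0, 0], [-20, 0, 0, 0, 0, 0], [-20, 0, 0, 0, 0, 0], [-20, 0, 0, 0, 0, 0], [-20, 0, 0, 0, 0, 0], [0, 0, 0, 0, 0, 0], [0, 0, 0, 0, 0, 0], [0, 0, 0, 0, 0, 0]])

```text
clock: 46.68
position: [554.3, -65.8, 221.2]
ee_rot: [0.717, -0.697, 0.001, -0.001]
contact_force: [0.5, 0.2, -0.8]
gripper_width: -0.3
grasp_force: 0.0
```

Run:
```python
from h import *
d=get_image('scene'); t=get_image('top'); r=read_state(); print(r['position'],r['contact_force'])
a=load('scene0')['image'][170:200,250:285].astype(int); print('lever diff',np.abs(a-d['image'][170:200,250:285]).mean())
b=load('top10')['image']; u,v=[int(q) for q in proj(t,(430,-349,10))]; print('stand diff',np.abs(b[v-22:v+22,u-22:u+22].astype(int)-t['image'][v-22:v+22,u-22:u+22]).mean())
for p in [(495,333),(361,356),(550,205),(610,140)]: print(find(t['image'],*p))
im=cv2.cvtColor(t['image'],cv2.COLOR_RGB2GRAY).astype(int)
for y in (60,40,100): print(y,[im[int(round(v)),int(round(u))] for x in range(597,624,3) for u,v in [proj(t,(x,y,51))]])
```

```text
[554.43231236 -65.86534937 220.5951822 ] [-0.34765609  0.57163438 -0.04982517]
lever diff 8.144444444444444
stand diff 3.2110881542699725
(0.99, 0, 0)
(0.99, 0, 0)
(0.31, -3, -3)
(0.61, 11, 15)
60 [np.int64(123), np.int64(120), np.int64(117), np.int64(117), np.int64(113), np.int64(115), np.int64(108), np.int64(108), np.int64(102)]
40 [np.int64(45), np.int64(42), np.int64(46), np.int64(36), np.int64(43), np.int64(39), np.int64(38), np.int64(41), np.int64(39)]
100 [np.int64(119), np.int64(119), np.int64(116), np.int64(113), np.int64(111), np.int64(107), np.int64(100), np.int64(96), np.int64(91)]
```

```bash
python3 -c "
from h import *
print(job_done())"
```

```text
the job is handed in; nothing more can be done
None
```

The job is handed in, with no verdict shown: four bobbins flat in the shut drawer, the stand about 5 mm off the ring's centre, and the lever pressed about 12 mm, held over a second and let go; the spool and thimble hadn't moved, and I didn't check the tape measure, jar or mushroom at the end.

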